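# Pack chimney cakes airtight and shut the vent cock

### The arm

A 6-joint arm with a two-finger parallel gripper is mounted at the origin on the work surface. World frame = base frame: x ahead of the robot, y to its left, z up, the work surface at z = 0. Lengths are in m, angles in rad, forces in N, time in s.
With the tool pointing down it reaches from about 0.375 to 0.9 m from the base axis. Payload 3.1 kg.
Tool frame: the origin (TCP) lies on the centre line of the jaws, within the pads' length; the fingertips stand 14 mm ahead of it and the grasp point (between the pads) lies 5 mm behind it; y points along the fingers, z is the direction in which the jaws open and shut, and the axes are right-handed (so a half turn about y gives the same grasp; the last joint's range is limited). The gripper opens to 87 mm and grips with 3 to 60 N. Pads are 19 mm wide; open, the fingers measure 117 mm over their backs; the gripper's body (75 mm by 190 mm) begins 51 mm behind the grasp point.
Start: joints at [-1.391, 0.527, 1.433, -0, 1.181, -0.178], TCP at [0.219, -0.585, 0.237] pointing down, gripper open.
Joint ranges: [-3.08, 3.08], [-0.75, 2.2], [0.22, 2.44], [-1.43, 4.57], [0, 2.65], [-2.85, 2.85]. Speed limits (rad/s): [2.79, 2.79, 3.14, 3.14, 3.14, 3.14].

### API

Orientations are given as a unit quaternion [x, y, z, w].
In Python, from rig import robot, vision gives the robot as it stands.
- The arm moves only by the shell command python3 -m crank 'ROWS' [FORCE]. ROWS is JSON, a list of rows, each a list of 7 numbers: the shift along the tool's x, y, z as a fraction of full scale, then the turn, a rotation vector about the tool's x, y, z as a fraction of full scale, then the gripper command: -1 is shut, 1 is fully open, values between are in proportion. In form: [[x, y, z, wx, wy, wz, grip], ...]. A call has 1 to 10 rows; each row is the pose to reach, as a shift and turn from the pose commanded when the call began, along the tool's axes at that moment, turning the shorter way round; what a row does not reach only later rows make up. Full scale, the value 1, is 50 cm for a shift and pi rad for a turn. A row lasts 1/8 s, in which the tool goes at most 62.5 mm and 10.7 degrees, less where a joint would pass 70% of its speed; a pose out of reach is approached as far as the arm can. A call with a number of a shift or a turn outside -1 to 1 is refused whole. A call with a gripper value outside its range is refused whole. The fingers move at their own pace and stop on an object; FORCE is the grip in N (left out, the last holds). Time passes only in rows, so rows that repeat a pose let the fingers close. It gives the time, the measured TCP pose, the force and the opening at its end, in the units of the state.
- robot.get_obs(): the state, without advancing time (a new reading comes with each control period).
- vision.camera(name): name is "scene" or "top" or "wrist"; returns the picture (420x560x3 uint8, blue, green, red); there is no depth.
- vision.camera_info(name): a dict with "vfov" (degrees; the focal length in pixels is half the picture's height over the tangent of half this angle, whatever the lens; pixels are square), "cx", "cy" (the principal point, pixels), "world_from_camera" (4x4, takes a point from camera to world coordinates); the wrist camera has in their place "tool_from_camera" (4x4, takes a point from camera to tool coordinates, whose origin is the TCP and whose axes are the tool frame's). Camera axes: x right, y up, looking along -z (the intrinsics and any distortion apply to the point x, -y, -z); pixel columns grow to the right and rows downward; lengths in m; the calibration is good to about 2 mm. A picture is of the moment at which its call begins: read the wrist's pose just before it. camera_info takes no time and is no camera call.
- robot.hand_in(): hands the job in, once; it reports no verdict.
The state is a dict: "time": time; "q": joint angles; "joint_velocities": joint speeds; "joint_torque": joint torques, N m; "position": TCP position; "tool_rot": TCP orientation; "ft_force": force on the tool from outside, world axes, zero at the start; "moment": the same for the moment, N m; "grip_width": finger opening in m.
Only numpy, scipy, OpenCV 4.12 (cv2) and the standard library are available. Lean on these libraries where they do the work, as an engineer would, in place of code of your own. Each camera call takes 0.05 s, during which the arm holds its last target.

### The job

Put the chimney cakes away for the night: open the vent cock on the tub fully (red lever in line with its pipe) before you press the lid, stand or lay every cake from the mat in the tub, set the lid on and press it down around its edge until the seal is fully home at all four corners. Only then turn the vent cock fully shut again (lever square across the pipe, against its stop), and leave the other things on the bench where they are.

Things in the scene. Friction and masses are not known exactly. Their poses are not given: they have to be found in the camera images.
- tub: Blue-grey open tub fixed to the bench. Origin: centre of its underside on the bench; y along its long side. Inside 150 (x) x 200 (y) mm, floor 5 mm up, walls 5 mm; rim 184 x 234 mm outside, rim top 97 mm up. A brass vent pipe (22 mm thick) leaves the middle of its -y end at height 62 mm and runs 135 mm outwards, carrying the vent cock.
- vent (a joint): Vent cock: red lever on a vertical spindle, hard stop at each end. 0 rad = shut: lever across the pipe, pointing to the tub's -x. 1.571 = open: lever along the pipe, pointing to the tub's -y, away from the tub. It turns anticlockwise (from above) to open, stays where left, and takes 0.14 N m (2.5 N at vent_grip).
- vent_axis (a point): Point on the spindle of the vent cock (vertical axis) at the lever's mid height, 115 mm above the bench, 170 mm from the tub's centre towards its -y; axes as the tub's.
- vent_grip (a point): Point on the lever's centre line, 55 mm from the spindle. The lever is a bar 10 mm thick and 20 mm tall (10 mm above and below this point); it ends 80 mm from the spindle and sticks out 15 mm the other way. Its x axis points from the free end to the spindle.
- lid_grip (a point): Loose white lid (0.3 to 0.6 kg) lying plug down; z up, y its long side. This point: in its blue bar handle, over the lid's centre, 50 mm above its lowest face. The bar is upright, 16 mm thick (x), 90 mm long (y), from the plate (24 mm up) to 68 mm up, so its top is 18 mm above this point. On the tub this point is 141 mm above the bench on the unpressed seal, 133 mm fully seated. Either way round fits.
- lid_corner0 (a point): Lid's top face at its -x,+y corner (lid's axes), a grey dot to press on, 76 mm (x) and 98 mm (y) from the lid's centre, 24 mm above its lowest face. 115 mm above the bench when lying on the unpressed seal, 107 mm when home. Plate 184 x 234 mm, 16 to 24 mm above the lid's lowest face.
- lid_corner1 (a point): Lid's top face at its -x,-y corner (lid's axes), a grey dot to press on, 76 mm (x) and 98 mm (y) from the lid's centre, 24 mm above its lowest face. 115 mm above the bench when lying on the unpressed seal, 107 mm when home. Under the plate is a stepped plug: 140 x 190 mm (8 to 16 mm up) and 130 x 180 mm (0 to 8 mm up); it enters the tub with 5 mm to spare on each side.
- lid_corner2 (a point): Lid's top face at its +x,-y corner (lid's axes), a grey dot to press on, 76 mm (x) and 98 mm (y) from the lid's centre, 24 mm above its lowest face. 115 mm above the bench when lying on the unpressed seal, 107 mm when home. Pressing one corner rocks the rigid lid up elsewhere until all corners are home.
- lid_corner3 (a point): Lid's top face at its +x,+y corner (lid's axes), a grey dot to press on, 76 mm (x) and 98 mm (y) from the lid's centre, 24 mm above its lowest face. 115 mm above the bench when lying on the unpressed seal, 107 mm when home. A lid corner may rise again while another is pressed; its gasket stays squeezed.
- seal0 (a joint): Stiff black gasket, 14 x 30 mm, at the tub's -x,+y corner, 83 mm (x) and 95 mm (y) from the tub's centre (tub's axes): 0 = unpressed (top 107 mm above the bench), 0.008 m = fully squeezed, on a stop. Yields at about 9 N pressed through the lid at that corner, stays where pressed to; the lid's weight alone does not squeeze it.
- seal1 (a joint): Stiff black gasket, 14 x 30 mm, at the tub's -x,-y corner, 83 mm (x) and 95 mm (y) from the tub's centre (tub's axes): 0 = unpressed (top 107 mm above the bench), 0.008 m = fully squeezed, on a stop. Yields at about 9 N pressed through the lid at that corner, stays where pressed to; the lid's weight alone does not squeeze it.
- seal2 (a joint): Stiff black gasket, 14 x 30 mm, at the tub's +x,-y corner, 83 mm (x) and 95 mm (y) from the tub's centre (tub's axes): 0 = unpressed (top 107 mm above the bench), 0.008 m = fully squeezed, on a stop. Yields at about 9 N pressed through the lid at that corner, stays where pressed to; the lid's weight alone does not squeeze it.
- seal3 (a joint): Stiff black gasket, 14 x 30 mm, at the tub's +x,+y corner, 83 mm (x) and 95 mm (y) from the tub's centre (tub's axes): 0 = unpressed (top 107 mm above the bench), 0.008 m = fully squeezed, on a stop. Yields at about 9 N pressed through the lid at that corner, stays where pressed to; the lid's weight alone does not squeeze it.
- cake0_center (a point): A chimney cake (may be absent): a firm brown eight-sided tube, 48 mm across its flats (the flats face its x and y axes and half-way between), 32 mm bore, 70 mm long along its z, about 90 g. This point: the centre of the tube (35 mm above either end). At the start it stands upright on a thin brown baking mat (240 x 240 x 3 mm, fixed).
- cake1_center (a point): A chimney cake (may be absent): a firm brown eight-sided tube, 48 mm across its flats (the flats face its x and y axes and half-way between), 32 mm bore, 70 mm long along its z, about 90 g. This point: the centre of the tube (35 mm above either end). At the start it stands upright on a thin brown baking mat (240 x 240 x 3 mm, fixed).
- cake2_center (a point): A chimney cake (may be absent): a firm brown eight-sided tube, 48 mm across its flats (the flats face its x and y axes and half-way between), 32 mm bore, 70 mm long along its z, about 90 g. This point: the centre of the tube (35 mm above either end). At the start it stands upright on a thin brown baking mat (240 x 240 x 3 mm, fixed).
- cake3_center (a point): A chimney cake (may be absent): a firm brown eight-sided tube, 48 mm across its flats (the flats face its x and y axes and half-way between), 32 mm bore, 70 mm long along its z, about 90 g. This point: the centre of the tube (35 mm above either end). At the start it stands upright on a thin brown baking mat (240 x 240 x 3 mm, fixed).
- syrup: Bystander: amber glass bottle with a red cap, 60 mm wide, 180 mm high. Origin: centre of its underside.
- cinnamon: Bystander: terracotta-coloured jar with steel lid, 60 mm wide, 85 mm high. Origin: centre of its underside.
- shaker: Bystander: aluminium can, 56 mm wide, 80 mm high. Origin: centre of its underside.
- mug: Bystander: blue mug, 76 mm wide, 85 mm high. Origin: centre of its underside.
- bowl: Bystander: white bowl, 84 mm wide, 40 mm high. Origin: centre of its underside.
- spatula: Bystander: spatula lying flat, 200 mm long. Origin: centre of its underside.
- cocoa: Bystander: cardboard box, 60 x 90 x 110 mm. Origin: centre of its underside.
There are look-alikes about, which are no part of the job. What is shaped like the part that bears cake1_center but green or purple is not meant.

How it is judged:
By the outcome, as a careful person would: the job done as asked, in the order asked, and still so for the second after the job is handed in, with the robot touching nothing.
Of cake0, cake1, cake2, cake3 only 2 to 4 are there at a start; the rules pass over those that are not, and their reading is None.
At some moment in a run one of cake0, cake1, cake2, cake3 may be knocked a few centimetres aside while the robot is not near it.
Once in a run the grip may slacken for a moment while it holds something.
It also fails if it takes over 210 s, if anything falls off the work surface, if the arm or the gripper's body presses on something with over 40 N, if the wrist force passes 120 N, or if a joint passes its speed limit or range.

## Working session

There is one attempt and no reset: what is moved stays moved. The work goes in short steps, Python scripts to look and compute and a shell command to move; the robot and the scene stay as the last step left them, time stands still between calls to the robot, and variables do not carry over. Pictures are saved under pics/ and viewed, and the job is handed in when it is done.

```bash
ls; mkdir -p pics; python3 - <<'E'
from rig import robot, vision
import cv2, numpy as np
np.set_printoptions(precision=4,suppress=True)
for n in ("scene","top","wrist"):
    cv2.imwrite(f"pics/a_{n}.png",vision.camera(n)); print(n,vision.camera_info(n))
print(robot.get_obs())
E
```

```text
pics
scene {'vfov': 56.22428281731822, 'cx': 284.66260684221066, 'cy': 215.41854460033534, 'world_from_camera': array([[ 0.6479, -0.6629,  0.3753,  0.9847],
       [ 0.7617,  0.5625, -0.3215, -0.3829],
       [ 0.002 ,  0.4941,  0.8694,  1.0339],
       [ 0.    ,  0.    ,  0.    ,  1.    ]])}
top {'vfov': 43.524004889338244, 'cx': 284.1956062147012, 'cy': 207.06493624283277, 'world_from_camera': array([[-0.0262,  0.9919, -0.1244,  0.3363],
       [-0.9996, -0.0275, -0.0088, -0.0286],
       [-0.0121,  0.1242,  0.9922,  1.8579],
       [ 0.    ,  0.    ,  0.    ,  1.    ]])}
wrist {'vfov': 59.00452694323348, 'cx': 283.15142972766307, 'cy': 213.15739417821834, 'tool_from_camera': array([[-0.0008, -0.967 , -0.2549, -0.0689],
       [ 0.0008,  0.2549, -0.967 , -0.1475],
       [ 1.    , -0.0009,  0.0005, -0.0005],
       [ 0.    ,  0.    ,  0.    ,  1.    ]])}
{'time': 0.15, 'q': array([-1.3905,  0.5283,  1.4336,  0.    ,  1.1814, -0.1785]), 'joint_velocities': array([ 0.0018, -0.0024, -0.0036,  0.0001, -0.0012, -0.0005]), 'joint_torque': array([  0.0008, -44.0429, -17.6844,   0.0633,   0.0553,  -0.0001]), 'position': array([ 0.2194, -0.5847,  0.2358]), 'tool_rot': array([-0.1262,  0.6964, -0.6952,  0.1262]), 'ft_force': array([ 0.0238, -0.128 , -0.125 ]), 'moment': array([0.0308, 0.0068, 0.0028]), 'grip_width': 0.08705449387801778}
```

View pics/a_top.png

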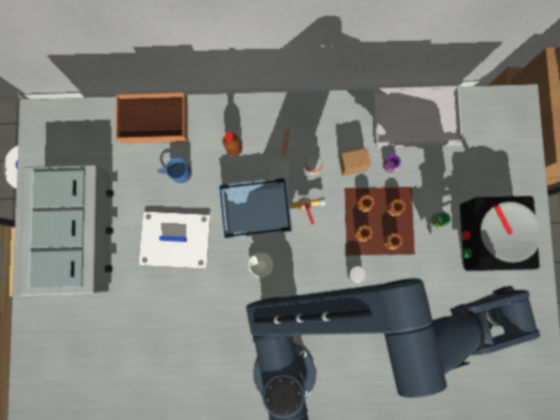

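View pics/a_scene.png

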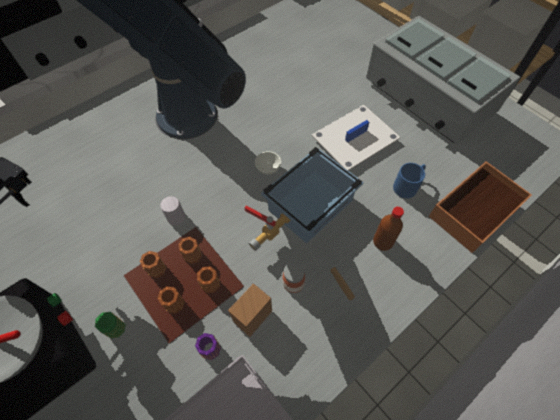

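View pics/a_wrist.png

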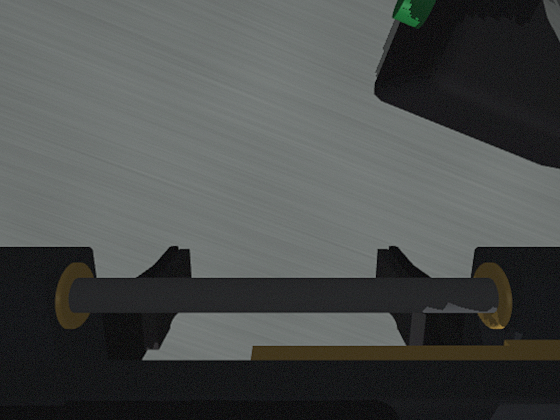

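The top view shows the tub at (256,208) with its pipe to the right and the red lever at (309,214). The lid is at (175,240), with four brown cakes on the mat at (366,203), (397,208), (364,234) and (394,241). Possible mix-ups are the green look-alike (441,219), the purple look-alike (392,162), the stove pan's red handle (503,220), and the red syrup cap (230,137). I'll check crops and measure.

```bash
cat > h.py <<'E'
from rig import robot, vision
import cv2, numpy as np
from scipy.spatial.transform import Rotation as R
np.set_printoptions(precision=4,suppress=True)
def cam(n):
    i=vision.camera_info(n); f=210/np.tan(np.radians(i['vfov']/2))
    if n=='wrist':
        o=robot.get_obs(); T=np.eye(4); T[:3,:3]=R.from_quat(o['tool_rot']).as_matrix(); T[:3,3]=o['position']
        M=T@i['tool_from_camera']
    else: M=i['world_from_camera']
    return f,i['cx'],i['cy'],M
def p2w(c,uv,z):
    f,cx,cy,M=c; uv=np.atleast_2d(uv).astype(float)
    d=np.c_[(uv[:,0]-cx)/f,-(uv[:,1]-cy)/f,-np.ones(len(uv))]@M[:3,:3].T
    return M[:3,3]+d*((z-M[2,3])/d[:,2])[:,None]
def w2p(c,P):
    f,cx,cy,M=c; P=np.atleast_2d(P); q=(P-M[:3,3])@M[:3,:3]
    return np.c_[cx+f*q[:,0]/-q[:,2],cy-f*q[:,1]/-q[:,2]]
def shot(name):
    o=robot.get_obs(); c=cam('wrist'); im=vision.camera('wrist'); cv2.imwrite(f'pics/{name}.png',im)
    np.save(f'pics/{name}.npy',np.array([c[0],c[1],c[2],*c[3].ravel()])); print(o['time'],o['position']); return im
def lc(name):
    a=np.load(f'pics/{name}.npy'); return a[0],a[1],a[2],a[3:].reshape(4,4)
def down(yaw):
    # tool z (jaw axis) at angle yaw in world, tool y = down
    z=np.array([np.cos(yaw),np.sin(yaw),0]);y=np.array([0,0,-1.]);return np.c_[np.cross(y,z),y,z]
def go(p,yaw=None,Rt=None):
    """rows numbers for a move to p with jaw axis along yaw (world)"""
    o=robot.get_obs(); R0=R.from_quat(o['tool_rot']).as_matrix()
    if Rt is None: Rt=R0 if yaw is None else down(yaw)
    s=R0.T@(np.array(p)-o['position'])/0.5; w=R.from_matrix(R0.T@Rt).as_rotvec()/np.pi
    print('row',np.round(s,4),np.round(w,4),'dist mm',np.linalg.norm(s)*500,'deg',np.linalg.norm(w)*180)
def st():
    o=robot.get_obs();Rt=R.from_quat(o['tool_rot']).as_matrix()
    print('t',o['time'],'p',o['position'],'jaw yaw',np.arctan2(Rt[1,2],Rt[0,2]),'down',-Rt[2,1],'F',o['ft_force'],'w',o['grip_width'],'q',o['q'])
E
python3 - <<'E'
from h import *
st()
t=cv2.imread('pics/a_top.png'); s=cv2.imread('pics/a_scene.png')
cv2.imwrite('pics/b1.png',cv2.resize(t[120:270,130:330],None,fx=4,fy=4,interpolation=2))
cv2.imwrite('pics/b2.png',cv2.resize(t[150:280,290:460],None,fx=4.5,fy=4.5,interpolation=2))
cv2.imwrite('pics/b3.png',cv2.resize(s[140:340,110:370],None,fx=3,fy=3,interpolation=2))
E
```

```text
t 0.15 p [ 0.2194 -0.5847  0.2358] jaw yaw -1.2120130675729217 down 0.9999985652928847 F [ 0.0238 -0.128  -0.125 ] w 0.08705449387801778 q [-1.3905  0.5283  1.4336  0.      1.1814 -0.1785]
```

View pics/b1.png

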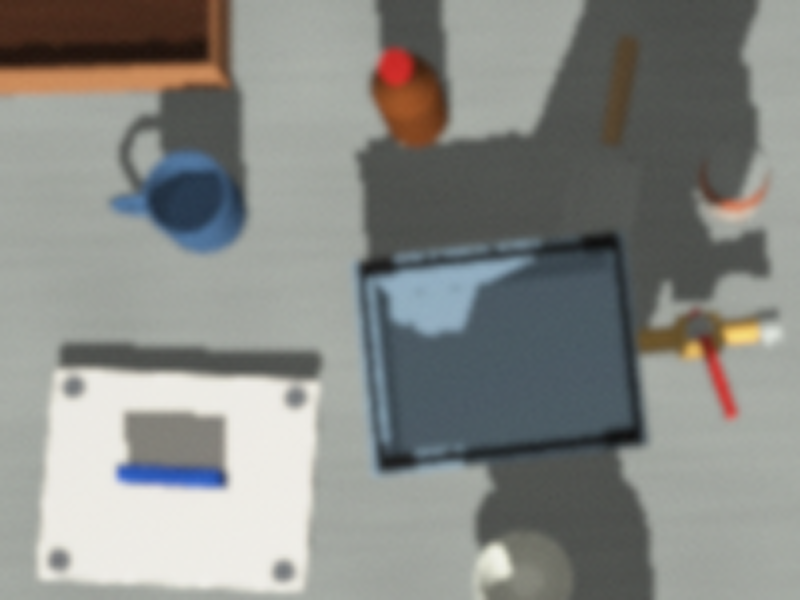

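View pics/b2.png

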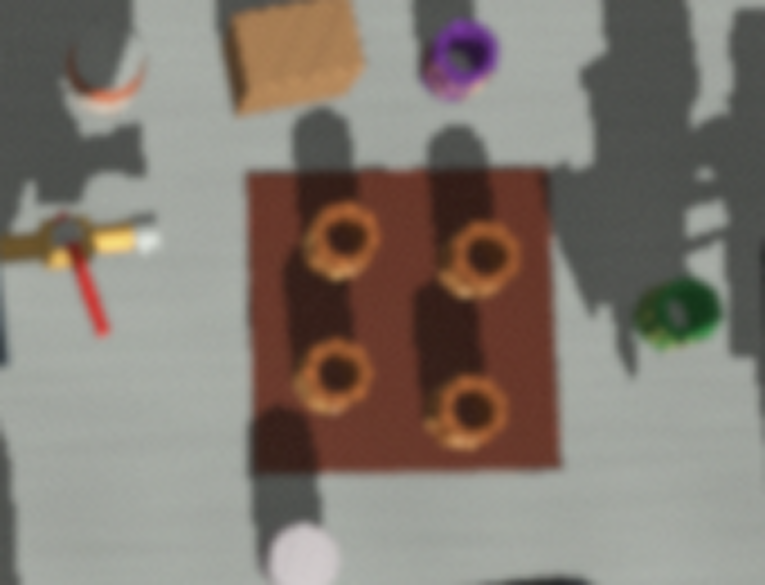

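View pics/b3.png

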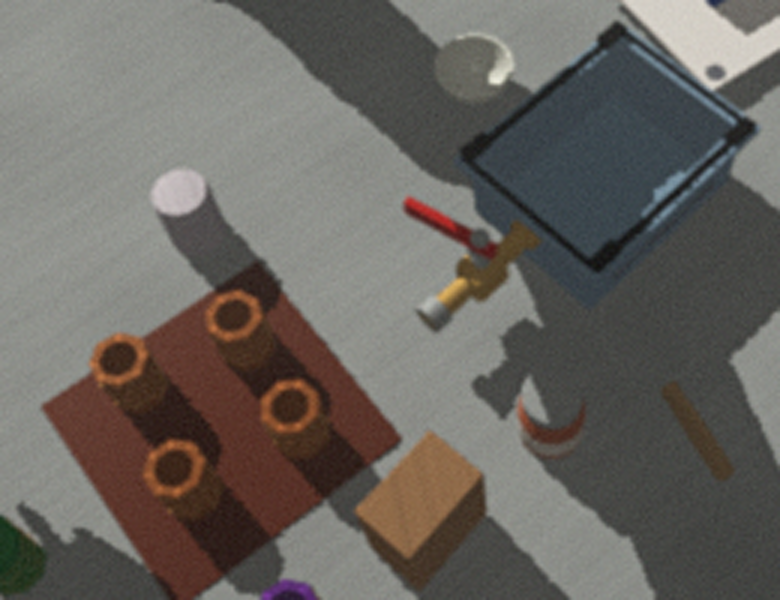

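```bash
python3 - <<'E'
from h import *
T=cam('top');S=cam('scene')
b1=lambda a:np.array(a)/4+[130,120]-.4
b2=lambda a:np.array(a)/4.5+[290,150]-.4
b3=lambda a:np.array(a)/3+[110,140]-.4
tub=p2w(T,b1([(358,262),(622,235),(646,440),(380,472)]),.097);print('tub top',tub,tub.mean(0)); 
tub=p2w(S,b3([(613,25),(757,127),(600,272),(460,158)]),.100);print('tub scene',tub,tub.mean(0))
print('lever top',p2w(T,b1([(703,330),(732,415)]),.125)); print('scn',p2w(S,b3([(490,245),(408,203)]),.125))
l=p2w(T,b1([(74,386),(295,397),(284,571),(59,559)]),.024);print('lid',l,l.mean(0))
print('bar',p2w(T,b1([(120,468),(224,480)]),.068))
print('cakes top',p2w(T,b2([(346,237),(485,257),(337,373),(470,409)]),.073))
print('cakes scn',p2w(S,b3([(292,406),(175,468),(236,316),(121,359)]),.073))
print('mat',p2w(T,b2([(248,171),(547,171),(558,467),(253,470)]),.003))
print('shaker',p2w(T,b2([(304,557)]),.08),'bowl',p2w(T,b1([(523,582)]),.04),'mug',p2w(T,b1([(187,195)]),.085),'syrup',p2w(T,b1([(396,67)]),.18),'purple',p2w(T,b2([(463,55)]),.073),'cocoa',p2w(T,b2([(295,45)]),.11))
print('bowl2',p2w(T,b1([(733,185)]),.04))
E
```

```text
tub top [[ 0.6385  0.206   0.097 ]
 [ 0.6554 -0.0187  0.097 ]
 [ 0.4804 -0.0342  0.097 ]
 [ 0.4596  0.1895  0.097 ]] [0.5585 0.0856 0.097 ]
tub scene [[ 0.4599  0.1823  0.1   ]
 [ 0.6409  0.2033  0.1   ]
 [ 0.6596 -0.0163  0.1   ]
 [ 0.4845 -0.0357  0.1   ]] [0.5612 0.0834 0.1   ]
lever top [[ 0.5684 -0.084   0.125 ]
 [ 0.4969 -0.1057  0.125 ]]
scn [[ 0.5859 -0.0819  0.125 ]
 [ 0.5052 -0.1106  0.125 ]]
lid [[0.5476 0.467  0.024 ]
 [0.5325 0.2724 0.024 ]
 [0.3809 0.283  0.024 ]
 [0.3965 0.4791 0.024 ]] [0.4644 0.3754 0.024 ]
bar [[0.471  0.4153 0.068 ]
 [0.4584 0.3263 0.068 ]]
cakes top [[ 0.5689 -0.2944  0.073 ]
 [ 0.5507 -0.3988  0.073 ]
 [ 0.4657 -0.2829  0.073 ]
 [ 0.4359 -0.3815  0.073 ]]
cakes scn [[ 0.5747 -0.2958  0.073 ]
 [ 0.5566 -0.4022  0.073 ]
 [ 0.4715 -0.285   0.073 ]
 [ 0.4411 -0.3854  0.073 ]]
mat [[ 0.6329 -0.2298  0.003 ]
 [ 0.6263 -0.4659  0.003 ]
 [ 0.3929 -0.4613  0.003 ]
 [ 0.3969 -0.2241  0.003 ]]
shaker [[ 0.3289 -0.2512  0.08  ]] bowl [[0.3656 0.0747 0.04  ]] mug [[0.703  0.3541 0.085 ]] syrup [[0.7851 0.1621 0.18  ]] purple [[ 0.707  -0.3903  0.073 ]] cocoa [[ 0.7106 -0.2573  0.11  ]]
bowl2 [[ 0.7075 -0.1171  0.04  ]]
```

```bash
python3 - <<'E'
from h import *
go([.50,-.07,.25],-np.pi/4)
E
```

```text
row [-0.8869 -0.0269 -0.7667] [ 0.0005 -0.1358 -0.0002] dist mm 586.3633369235127 deg 24.443437787853668
```

```bash
python3 -m crank '[[-0.887,-0.027,-0.767,0,-0.136,0,-1],[-0.887,-0.027,-0.767,0,-0.136,0,-1],[-0.887,-0.027,-0.767,0,-0.136,0,-1],[-0.887,-0.027,-0.767,0,-0.136,0,-1],[-0.887,-0.027,-0.767,0,-0.136,0,-1],[-0.887,-0.027,-0.767,0,-0.136,0,-1],[-0.887,-0.027,-0.767,0,-0.136,0,-1],[-0.887,-0.027,-0.767,0,-0.136,0,-1],[-0.887,-0.027,-0.767,0,-0.136,0,-1],[-0.887,-0.027,-0.767,0,-0.136,0,-1]]' 30
python3 - <<'E'
from h import *
st(); shot('c1')
E
```

```text
time: 1.4
position: [0.501, -0.0672, 0.25]
tool_rot: [-0.272, 0.653, -0.653, 0.272]
ft_force: [-0.4, -1.4, -0.2]
grip_width: 0.0019
t 1.4 p [ 0.501  -0.0672  0.25  ] jaw yaw -0.7808189880013777 down 0.9999998289679486 F [-0.4141 -1.4053 -0.241 ] w 0.0018652109735673766 q [-0.3551  0.3494  1.7119  0.0007  1.0802  0.4254]
1.4 [ 0.501  -0.0672  0.25  ]
```

View pics/c1.png

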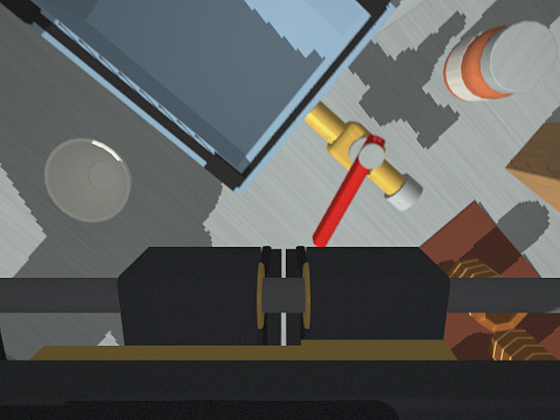

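```bash
python3 - <<'E'
from h import *
c=lc('c1')
a=p2w(c,[(373,154)],.125)[0];b=p2w(c,[(320,242)],.125)[0]
print(a,b,np.linalg.norm(a-b)); d=b-a; print('lever ang from -x ccw',np.arctan2(-d[1],-d[0]))
print('tub corner(-x,-y)',p2w(c,[(236,190)],.097), 'rim line', p2w(c,[(385,10)],.097),p2w(c,[(40,38)],.097))
print('pipe',p2w(c,[(322,118),(404,192)],.073))
E
```

```text
[ 0.5765 -0.0827  0.125 ] [ 0.5026 -0.1049  0.125 ] 0.07710457632173096
lever ang from -x ccw 0.29161059959592545
tub corner(-x,-y) [[ 0.4796 -0.0322  0.097 ]] rim line [[ 0.6545 -0.0167  0.097 ]] [[0.4594 0.1499 0.097 ]]
pipe [[ 0.5709 -0.0419  0.073 ]
 [ 0.5792 -0.1399  0.073 ]]
```

```bash
python3 - <<'E'
from h import *
go([.514,-.068,.118],-np.pi/4)
E
python3 -m crank '[[0,0.26,-0.02,0,0,0,-1]]' >/dev/null; python3 - <<'E'
from h import *
go([.514,-.068,.118],-np.pi/4)
E
```

```text
row [-0.0137  0.2642  0.0203] [ 0.0001  0.0015 -0.0008] dist mm 132.69113544414506 deg 0.3029475060129776
row [-0.0161  0.1459  0.0159] [-0.0041  0.001  -0.0018] dist mm 73.81631499862546 deg 0.8373714086616855
```

```bash
python3 -m crank '[[-0.016,0.146,0.016,0,0,0,-1],[-0.016,0.146,0.016,0,0,0,-1],[-0.016,0.146,0.016,0,0,0,-1]]'; python3 - <<'E'
from h import *
st()
ax=np.array([.576,-.083])
for f in [.29,.5,.75,1.0,1.25,1.5,1.66,1.76]:
    d=np.array([-np.cos(f),-np.sin(f)]);n=np.array([-np.sin(f),np.cos(f)])
    p=ax+.055*d+.021*n; print(f,end=' ');go([*p,.118],-np.pi/4)
E
```

```text
time: 1.95
position: [0.5081, -0.0674, 0.1149]
tool_rot: [-0.271, 0.653, -0.653, 0.27]
ft_force: [0.1, 0.6, 0.3]
grip_width: 0.0002
t 1.95 p [ 0.5081 -0.0674  0.1149] jaw yaw -0.7851074177054496 down 0.9999997330041522 F [0.0636 0.5949 0.3212] w 0.00022253676791702496 q [-0.3501  0.5671  1.8212 -0.0001  0.754   0.435 ]
0.29 row [ 0.0028 -0.0062  0.0289] [0.0002 0.0001 0.0001] dist mm 14.831893260966956 deg 0.045063494461747726
0.5 row [ 0.0198 -0.0062  0.0468] [0.0002 0.0001 0.0001] dist mm 25.60595857417739 deg 0.045063494461747726
0.75 row [ 0.0345 -0.0062  0.0722] [0.0002 0.0001 0.0001] dist mm 40.143815426704506 deg 0.045063494461747726
1.0 row [ 0.0425 -0.0062  0.1005] [0.0002 0.0001 0.0001] dist mm 54.63730585168561 deg 0.045063494461747726
1.25 row [ 0.0432 -0.0062  0.1298] [0.0002 0.0001 0.0001] dist mm 68.49366646973598 deg 0.045063494461747726
1.5 row [ 0.0367 -0.0063  0.1585] [0.0002 0.0001 0.0001] dist mm 81.38726815460421 deg 0.045063494461747726
1.66 row [ 0.0288 -0.0063  0.1756] [0.0002 0.0001 0.0001] dist mm 89.0188532989743 deg 0.045063494461747726
1.76 row [ 0.0226 -0.0063  0.1855] [0.0002 0.0001 0.0001] dist mm 93.51239167344335 deg 0.045063494461747726
```

```bash
python3 -m crank '[[0.003,-0.006,0.029,0,0,0,-1],[0.012,-0.006,0.038,0,0,0,-1],[0.020,-0.006,0.047,0,0,0,-1],[0.028,-0.006,0.06,0,0,0,-1],[0.0345,-0.006,0.072,0,0,0,-1],[0.0425,-0.006,0.10,0,0,0,-1],[0.0432,-0.006,0.13,0,0,0,-1],[0.037,-0.006,0.158,0,0,0,-1],[0.037,-0.006,0.158,0,0,0,-1]]'; python3 - <<'E'
from h import *
st();shot('c2')
ax=np.array([.576,-.083])
for f in [1.5,1.66,1.76]:
    d=np.array([-np.cos(f),-np.sin(f)]);n=np.array([-np.sin(f),np.cos(f)])
    p=ax+.055*d+.021*n; print(f,end=' ');go([*p,.118],-np.pi/4)
E
```

```text
time: 3.08
position: [0.5507, -0.137, 0.117]
tool_rot: [-0.271, 0.653, -0.653, 0.27]
ft_force: [-2.1, 1.3, -0.5]
grip_width: 0.0006
t 3.075 p [ 0.5507 -0.137   0.117 ] jaw yaw -0.7845913871012931 down 0.9999984941714436 F [-2.0546  1.3433 -0.5309] w 0.0006045150225775859 q [-0.4401  0.6165  1.681  -0.0016  0.8453  0.3456]
3.075 [ 0.5507 -0.137   0.117 ]
1.5 row [-0.0014 -0.0017 -0.0001] [-0.      0.0003  0.0004] dist mm 1.1249273157806263 deg 0.09374912014617645
1.66 row [-0.0093 -0.0017  0.017 ] [-0.      0.0003  0.0004] dist mm 9.733848756098931 deg 0.09374912014617645
1.76 row [-0.0155 -0.0017  0.027 ] [-0.      0.0003  0.0004] dist mm 15.597774969762142 deg 0.09374912014617645
```

View pics/c2.png

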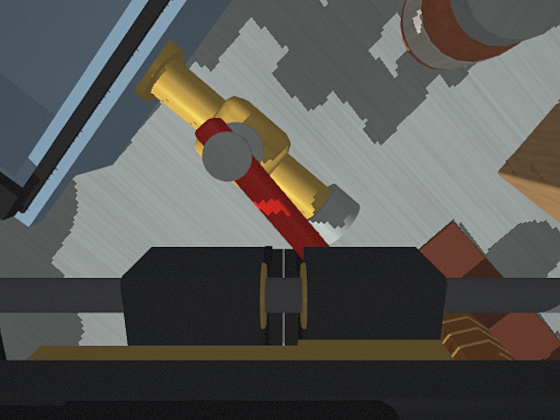

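The lever is close to in line, with the free end at about (315,250). I'll push it onto the stop in small steps, watching the force.

```bash
python3 -m crank '[[-0.004,-0.001,0.009,0,0,0,-1],[-0.009,-0.001,0.017,0,0,0,-1],[-0.009,-0.001,0.017,0,0,0,-1],[-0.009,-0.001,0.017,0,0,0,-1]]';python3 -m crank '[[-0.005,0,0.007,0,0,0,-1],[-0.005,0,0.007,0,0,0,-1],[-0.005,0,0.007,0,0,0,-1]]'
```

```text
time: 3.62
position: [0.5602, -0.1388, 0.1183]
tool_rot: [0.271, -0.653, 0.653, -0.271]
ft_force: [-2.9, 0.4, -2.4]
grip_width: 0.0007
time: 4.0
position: [0.5609, -0.1388, 0.1181]
tool_rot: [-0.273, 0.655, -0.652, 0.269]
ft_force: [-9.4, 0.9, 2.1]
grip_width: 0.0002
```

```bash
python3 -m crank '[[0.042,0,-0.042,0,0,0,-1],[0.042,-0.1,-0.042,0,0,0,-1],[0.042,-0.22,-0.042,0,0,0,-1],[0.042,-0.34,-0.042,0,0,0,-1]]'; python3 - <<'E'
from h import *
st();shot('c3');go([.49,-.34,.32],-1.48)
E
```

```text
time: 4.5
position: [0.5363, -0.1403, 0.2913]
tool_rot: [0.269, -0.652, 0.655, -0.272]
ft_force: [1.1, 0.4, -0.5]
grip_width: 0.0006
t 4.5 p [ 0.5363 -0.1403  0.2913] jaw yaw -0.7850870757088385 down 0.9999825142815726 F [ 1.0595  0.3622 -0.5493] w 0.0006114459037312038 q [-0.4576  0.368   1.5485  0.0003  1.2192  0.3274]
4.5 [ 0.5363 -0.1403  0.2913]
row [ 0.3513 -0.0378  0.209 ] [-0.0057  0.2214 -0.0047] dist mm 205.27959671217377 deg 39.86548539795173
```

View pics/c3.png

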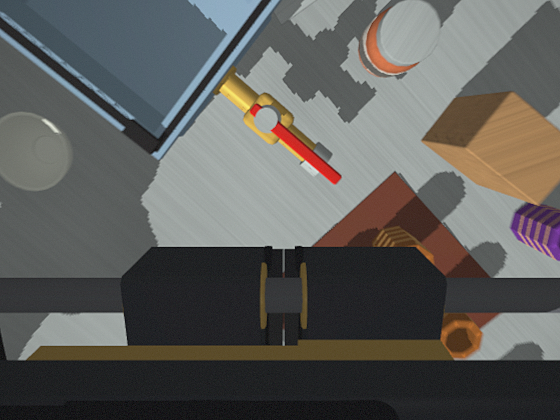

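```bash
python3 -m crank '[[0.35,-0.04,0.21,0,0.221,0,1],[0.35,-0.04,0.21,0,0.221,0,1],[0.35,-0.04,0.21,0,0.221,0,1],[0.35,-0.04,0.21,0,0.221,0,1],[0.35,-0.04,0.21,0,0.221,0,1],[0.35,-0.04,0.21,0,0.221,0,1]]'; python3 - <<'E'
from h import *
c=lc('c3');a,b=p2w(c,[(265,115),(337,180)],.125);d=b-a;print(a,b,'lever ang',np.arctan2(-d[1],-d[0]))
a,b=p2w(c,[(231,82),(312,168)],.073);d=b-a;print('pipe ang',np.arctan2(-d[1],-d[0]))
st();shot('d1')
E
```

```text
time: 5.3
position: [0.4858, -0.3368, 0.3085]
tool_rot: [0.033, -0.706, 0.706, -0.034]
ft_force: [-0.6, 0.3, -0.3]
grip_width: 0.0527
[ 0.5752 -0.0804  0.125 ] [ 0.5803 -0.1614  0.125 ] lever ang 1.6342636200301552
pipe ang 1.5513324632745609
t 5.3 p [ 0.4858 -0.3368  0.3085] jaw yaw -1.4765404503820192 down 0.9999991784579547 F [-0.5967  0.2569 -0.2603] w 0.05272882900994616 q [-0.7954  0.4074  1.4326  0.0007  1.3005  0.6809]
5.3 [ 0.4858 -0.3368  0.3085]
```

View pics/d1.png

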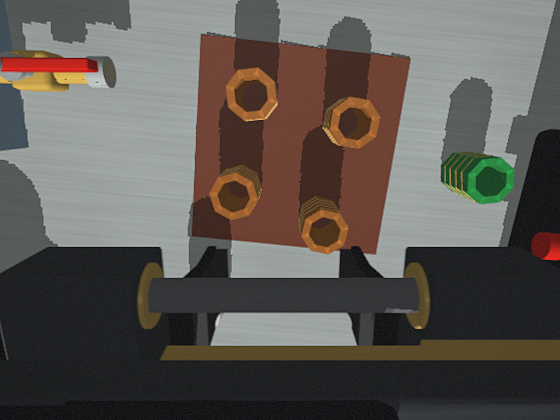

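```bash
python3 - <<'E'
from h import *
im=cv2.imread('pics/d1.png'); cv2.imwrite('pics/d1z.png',cv2.resize(im[55:265,190:430],None,fx=3.3,fy=2.8 if 0 else 2.85,interpolation=2)[:600,:800])
c=lc('d1')
for uv in [(251,94),(353,121),(235,193),(325,229)]: print(uv,p2w(c,[uv],.073))
E
```

```text
(251, 94) [[ 0.5716 -0.2964  0.073 ]]
(353, 121) [[ 0.5556 -0.4     0.073 ]]
(235, 193) [[ 0.4709 -0.2869  0.073 ]]
(325, 229) [[ 0.4406 -0.386   0.073 ]]
```

View pics/d1z.png

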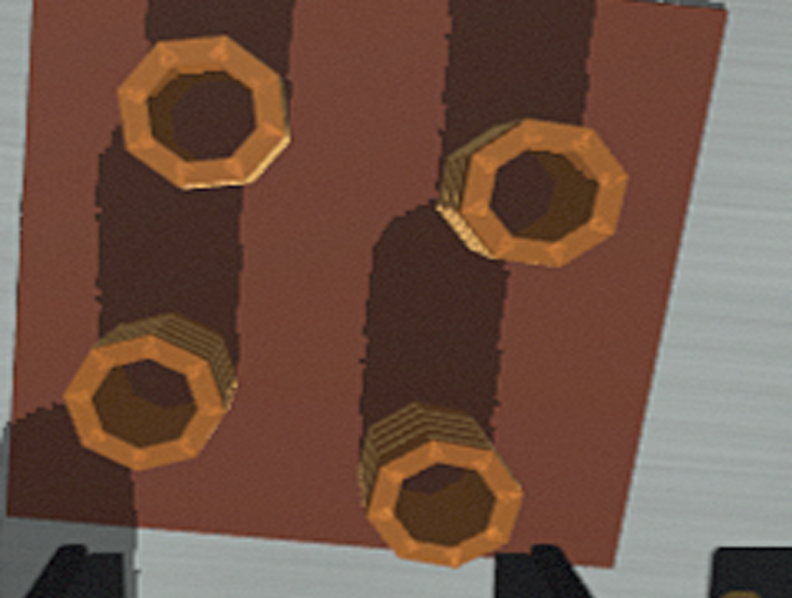

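```bash
python3 - <<'E'
from h import *
go([.5716,-.2964,.14],-1.345);go([.5716,-.2964,.058],-1.345)
E
```

```text
row [-0.1782  0.3369 -0.0634] [-0.0001 -0.0418 -0.0002] dist mm 193.15161286392896 deg 7.518617022741048
row [-0.178   0.5009 -0.0634] [-0.0001 -0.0418 -0.0002] dist mm 267.66204598966755 deg 7.518617022741048
```

```bash
python3 -m crank '[[-0.178,0.15,-0.063,0,-0.042,0,1],[-0.178,0.15,-0.063,0,-0.042,0,1],[-0.178,0.34,-0.063,0,-0.042,0,1],[-0.178,0.34,-0.063,0,-0.042,0,1],[-0.178,0.40,-0.063,0,-0.042,0,1],[-0.178,0.45,-0.063,0,-0.042,0,1],[-0.178,0.50,-0.063,0,-0.042,0,1],[-0.178,0.50,-0.063,0,-0.042,0,1]]' 25; python3 - <<'E'
from h import *
st();go([.5716,-.2964,.058],-1.345);shot('d2')
E
```

```text
time: 6.35
position: [0.5702, -0.2955, 0.0564]
tool_rot: [-0.081, 0.704, -0.701, 0.079]
ft_force: [-0.3, 0.5, 0.5]
grip_width: 0.0871
t 6.35 p [ 0.5702 -0.2955  0.0564] jaw yaw -1.344284115892325 down 0.9999894573904832 F [-0.2948  0.4892  0.4581] w 0.0871128383159778 q [-0.6519  0.7815  1.508   0.0002  0.8567  0.6922]
row [-0.0024 -0.0033  0.0024] [0.0012 0.0002 0.0009] dist mm 2.355206307869728 deg 0.2663180590956282
6.35 [ 0.5702 -0.2955  0.0564]
```

View pics/d2.png

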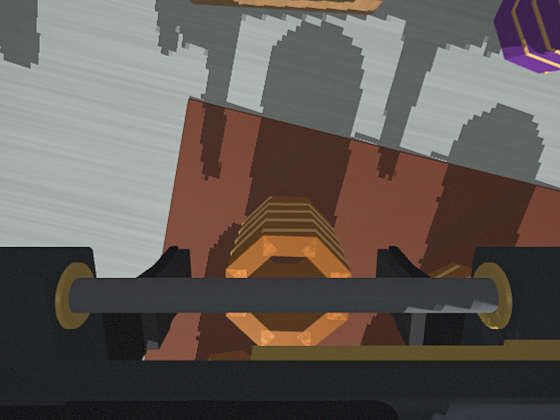

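```bash
python3 -m crank '[[0,-0.003,0,0,0,0,-1],[0,-0.003,0,0,0,0,-1],[0,-0.003,0,0,0,0,-1],[0,-0.003,0,0,0,0,-1],[0,-0.003,0,0,0,0,-1],[0,-0.06,0,0,0,0,-1],[0,-0.16,0,0,0,0,-1],[0,-0.28,0,0,0,0,-1],[0,-0.34,0,0,0,0,-1]]' 25; python3 - <<'E'
from h import *
st()
ct=np.array([.5605,.0865]);Rm=np.array([[np.cos(.09),-np.sin(.09)],[np.sin(.09),np.cos(.09)]])
for s in [(-1,1),(1,1),(-1,-1),(1,-1)]: print(s,ct+Rm@(np.array(s)*[.037,.05]))
p=ct+Rm@[.037,.05]; go([*p,.23],-1.481)
E
```

```text
time: 7.52
position: [0.572, -0.2988, 0.2318]
tool_rot: [0.078, -0.701, 0.704, -0.08]
ft_force: [0.1, -0.0, -2.0]
grip_width: 0.0479
t 7.525 p [ 0.572  -0.2988  0.2318] jaw yaw -1.3471099150305403 down 0.9999859185902797 F [ 0.1259 -0.016  -2.0387] w 0.047913267499638014 q [-0.6542  0.5583  1.3874  0.      1.1906  0.6929]
(-1, 1) [0.5192 0.133 ]
(1, 1) [0.5929 0.1396]
(-1, -1) [0.5281 0.0334]
(1, -1) [0.6018 0.04  ]
row [-0.2351  0.0011 -0.8457] [-0.0012  0.0426 -0.0012] dist mm 438.8945509114511 deg 7.677748459598997
```

```bash
python3 -m crank '[[-0.235,0.001,-0.846,0,0.043,0,-1],[-0.235,0.001,-0.846,0,0.043,0,-1],[-0.235,0.001,-0.846,0,0.043,0,-1],[-0.235,0.001,-0.846,0,0.043,0,-1],[-0.235,0.001,-0.846,0,0.043,0,-1],[-0.235,0.001,-0.846,0,0.043,0,-1],[-0.235,0.001,-0.846,0,0.043,0,-1],[-0.235,0.001,-0.846,0,0.043,0,-1],[-0.235,0.001,-0.846,0,0.043,0,-1]]' 25; python3 - <<'E'
from h import *
st();shot('e1')
E
```

```text
time: 8.65
position: [0.5913, 0.1407, 0.2274]
tool_rot: [0.032, -0.706, 0.707, -0.031]
ft_force: [1.2, -0.7, -0.2]
grip_width: 0.048
t 8.65 p [0.5913 0.1407 0.2274] jaw yaw -1.4809375616777436 down 0.9999994353916143 F [ 1.2071 -0.7311 -0.2123] w 0.04800889010450719 q [ 0.0502  0.5148  1.4865 -0.0007  1.1411  1.5315]
8.65 [0.5913 0.1407 0.2274]
```

View pics/e1.png

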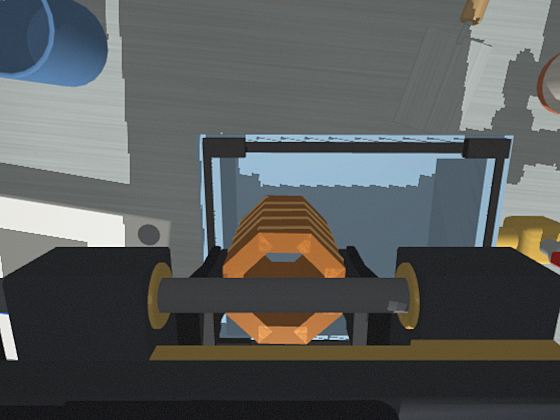

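```bash
python3 - <<'E'
from h import *
c=lc('e1');a,b=p2w(c,[(201,136),(512,136)],.097);print(a,b,np.linalg.norm(a-b));d=(a-b)/np.linalg.norm(a-b);yaw=np.arctan2(-d[0],d[1]);print('yaw',yaw)
# gasket tops outer corners
g=p2w(c,[(205,139),(509,140)],.107);print('gask',g,np.linalg.norm(g[0]-g[1]))
ex=np.array([d[1],-d[0]]);print('centre',(a+b)[:2]/2-.092*ex)
ct=(a+b)[:2]/2-.092*ex; print('slot',ct+ex*.037+d[:2]*.05)
go([.5929,.1396,.062],-1.481)
E
```

```text
[0.6395 0.206  0.097 ] [ 0.6602 -0.0213  0.097 ] 0.22830392197892257
yaw 0.09063290208380662
gask [[ 0.6384  0.201   0.107 ]
 [ 0.6572 -0.0138  0.107 ]] 0.21568064685851468
centre [0.5582 0.084 ]
slot [0.5905 0.1372]
row [-0.0031  0.3309  0.0004] [-0.0002 -0.0005  0.0002] dist mm 165.46984274598276 deg 0.10591967546943759
```

```bash
python3 -m crank '[[-0.002,0.1,0.005,0,0,0,-1],[-0.002,0.2,0.005,0,0,0,-1],[-0.002,0.28,0.005,0,0,0,-1],[-0.002,0.331,0.005,0,0,0,-1],[-0.002,0.331,0.005,0,0,0,-1],[-0.002,0.331,0.005,0,0,0,-1]]' 25; python3 - <<'E'
from h import *
st()
E
```

```text
time: 9.45
position: [0.5933, 0.1366, 0.0624]
tool_rot: [0.03, -0.706, 0.707, -0.031]
ft_force: [0.8, 0.4, -1.0]
grip_width: 0.0476
t 9.45 p [0.5933 0.1366 0.0624] jaw yaw -1.4843954780680262 down 0.9999999723443088 F [ 0.7594  0.3514 -0.992 ] w 0.04762182968694294 q [ 0.0431  0.7403  1.5999 -0.0002  0.8013  1.5276]
```

```bash
python3 -m crank '[[0,0.003,0,0,0,0,-1],[0,0.003,0,0,0,0,0.38],[0,0.003,0,0,0,0,0.38],[0,0.003,0,0,0,0,0.38],[0,-0.08,0,0,0,0,0.38],[0,-0.18,0,0,0,0,0.38],[0,-0.3,0,0,0,0,0.6],[0,-0.34,0,0,0,0,1]]' 25; python3 - <<'E'
from h import *
st();cv2.imwrite('pics/e2.png',vision.camera('top')[100:280,130:470]);shot('e3')
i=cv2.imread('pics/e2.png');cv2.imwrite('pics/e2.png',cv2.resize(i,None,fx=2.3,fy=2.3,interpolation=2))
go([.5556,-.400,.24],-1.60)
E
```

```text
time: 10.45
position: [0.595, 0.1385, 0.2369]
tool_rot: [-0.029, 0.706, -0.706, 0.034]
ft_force: [-0.5, -0.5, 0.5]
grip_width: 0.0724
t 10.45 p [0.595  0.1385 0.2369] jaw yaw -1.481780830089161 down 0.9999662306186674 F [-0.5491 -0.4648  0.4638] w 0.07235397226041167 q [0.046  0.5047 1.4752 0.     1.1535 1.5278]
10.5 [0.5955 0.1386 0.2382]
row [ 0.1735 -0.0095  1.0658] [ 0.      0.0376 -0.0023] dist mm 539.9349812304074 deg 6.783527911712883
```

View pics/e2.png

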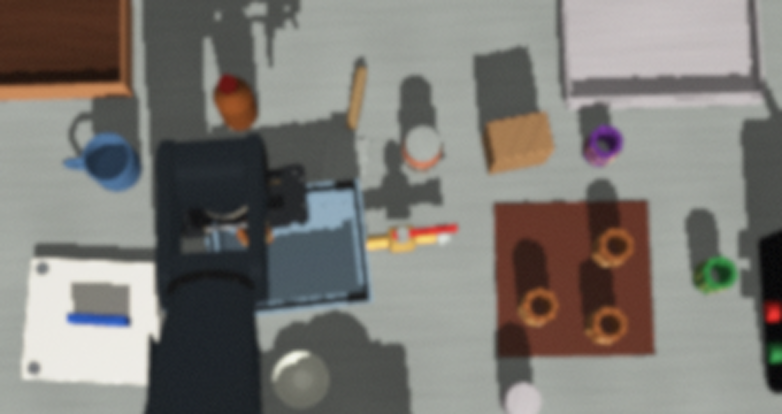

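View pics/e3.png

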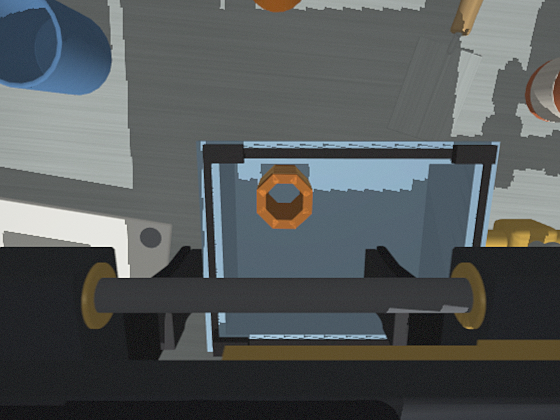

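```bash
python3 -m crank '[[0.17,0,1,0,0.037,0,1],[0.17,0,1,0,0.037,0,1],[0.17,0,1,0,0.037,0,1],[0.17,0,1,0,0.037,0,1],[0.17,0,1,0,0.037,0,1],[0.17,0,1,0,0.037,0,1],[0.17,0,1,0,0.037,0,1],[0.17,0,1,0,0.037,0,1],[0.17,0,1,0,0.037,0,1]]' 25; python3 - <<'E'
from h import *
st();shot('f1');go([.5556,-.400,.13],-1.60)
go([.5556,-.400,.058],-1.60)
E
```

```text
time: 11.68
position: [0.5509, -0.3717, 0.2299]
tool_rot: [0.011, 0.707, -0.707, -0.012]
ft_force: [-0.3, 1.6, 0.4]
grip_width: 0.0871
t 11.675 p [ 0.5509 -0.3717  0.2299] jaw yaw -1.6037124691806512 down 0.9999986641399567 F [-0.27    1.5547  0.4215] w 0.0871480254051061 q [-0.7609  0.5896  1.3315 -0.001   1.2218  0.8432]
11.675 [ 0.5509 -0.3717  0.2299]
row [-0.0115  0.1996  0.0601] [ 0.0005 -0.0007  0.0007] dist mm 104.38903315586803 deg 0.20748531949425766
row [-0.0118  0.3436  0.0604] [ 0.0005 -0.0007  0.0007] dist mm 174.53088972226323 deg 0.20748531949425766
```

View pics/f1.png

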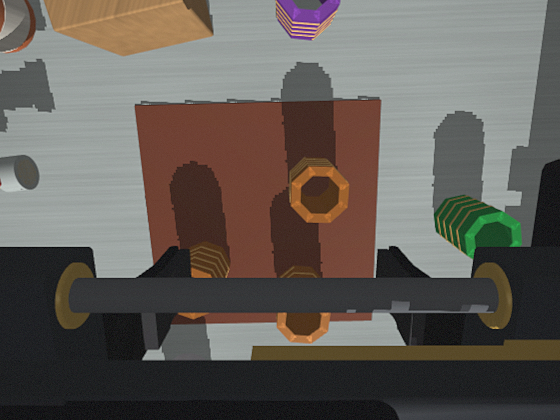

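```bash
python3 - <<'E'
from h import *
c=lc('f1');print(p2w(c,[(319,194)],.073))
E
python3 -m crank '[[-0.012,0.1,0.060,0,0,0,1],[-0.012,0.2,0.060,0,0,0,1],[-0.012,0.28,0.06,0,0,0,1],[-0.012,0.34,0.06,0,0,0,1],[-0.012,0.34,0.06,0,0,0,1]]' 25
```

```text
[[ 0.5547 -0.4014  0.073 ]]
time: 12.35
position: [0.5558, -0.3932, 0.0584]
tool_rot: [0.007, 0.709, -0.705, -0.011]
ft_force: [0.9, 0.4, 1.2]
grip_width: 0.0872
```

```bash
python3 -m crank '[[0,0,0.004,0,0,0,1],[0,0,0.004,0,0,0,1]]' ;python3 -m crank '[[0,0,0,0,0,0,-1],[0,0,0,0,0,0,-1],[0,0,0,0,0,0,-1],[0,0,0,0,0,0,-1],[0,0,0,0,0,0,-1],[0,-0.06,0,0,0,0,-1],[0,-0.16,0,0,0,0,-1],[0,-0.28,0,0,0,0,-1],[0,-0.34,0,0,0,0,-1]]' 25; python3 - <<'E'
from h import *
st()
ct=np.array([.5597,.0853]);Rm=np.array([[np.cos(.09),-np.sin(.09)],[np.sin(.09),np.cos(.09)]])
for s in [(-1,1),(1,1),(-1,-1),(1,-1)]: print(s,ct+Rm@(np.array(s)*[.037,.05]))
p=ct+Rm@[.037,-.05]; go([*p,.23],-1.481)
E
```

```text
time: 12.6
position: [0.5587, -0.4001, 0.0643]
tool_rot: [-0.011, -0.706, 0.708, 0.009]
ft_force: [0.1, -0.6, 0.9]
grip_width: 0.0868
time: 13.72
position: [0.5586, -0.4004, 0.2361]
tool_rot: [-0.011, -0.706, 0.708, 0.008]
ft_force: [-0.4, -0.5, -1.0]
grip_width: 0.0479
t 13.725 p [ 0.5586 -0.4004  0.2361] jaw yaw -1.5984294462533095 down 0.9999856310009547 F [-0.4117 -0.5226 -0.9927] w 0.04793667829561943 q [-0.7842  0.6127  1.2666  0.0002  1.2569  0.8142]
(-1, 1) [0.5184 0.1318]
(1, 1) [0.5921 0.1384]
(-1, -1) [0.5273 0.0322]
(1, -1) [0.601  0.0388]
row [-0.0605  0.0093 -0.8805] [-0.0012 -0.0374 -0.0012] dist mm 441.3264142159453 deg 6.73480255067425
```

```bash
python3 -m crank '[[-0.06,0.01,-0.88,0,-0.037,0,-1],[-0.06,0.01,-0.88,0,-0.037,0,-1],[-0.06,0.01,-0.88,0,-0.037,0,-1],[-0.06,0.01,-0.88,0,-0.037,0,-1],[-0.06,0.01,-0.88,0,-0.037,0,-1],[-0.06,0.01,-0.88,0,-0.037,0,-1],[-0.06,0.01,-0.88,0,-0.037,0,-1],[-0.06,0.01,-0.88,0,-0.037,0,-1],[-0.06,0.01,-0.88,0,-0.037,0,-1]]' 25; python3 - <<'E'
from h import *
st();shot('g1'); go([.601,.0388,.066],-1.481)
E
```

```text
time: 14.85
position: [0.5995, 0.0398, 0.227]
tool_rot: [0.032, -0.706, 0.707, -0.032]
ft_force: [0.5, 0.4, -0.7]
grip_width: 0.0478
t 14.85 p [0.5995 0.0398 0.227 ] jaw yaw -1.4806895991199718 down 0.9999997011248237 F [ 0.4968  0.4392 -0.6875] w 0.04778449215613259 q [-0.1192  0.5058  1.5052 -0.0006  1.1312  1.3617]
14.85 [0.5995 0.0398 0.227 ]
row [-0.0029  0.3221  0.0001] [-0.0002 -0.0005  0.0001] dist mm 161.06091675415752 deg 0.09174535516257198
```

View pics/g1.png

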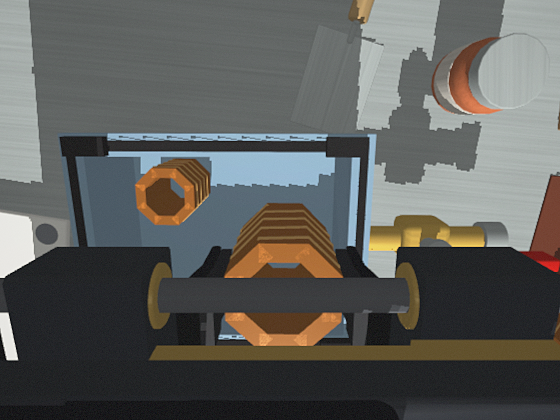

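```bash
python3 -m crank '[[-0.003,0.1,0,0,0,0,-1],[-0.003,0.2,0,0,0,0,-1],[-0.003,0.28,0,0,0,0,-1],[-0.003,0.315,0,0,0,0,-1],[-0.003,0.32,0,0,0,0,-1],[-0.003,0.32,0,0,0,0,-1]]' 25; python3 - <<'E'
from h import *
st()
E
```

```text
time: 15.65
position: [0.6024, 0.039, 0.0685]
tool_rot: [0.03, -0.706, 0.707, -0.032]
ft_force: [-0.3, 0.2, -0.5]
grip_width: 0.0479
t 15.65 p [0.6024 0.039  0.0685] jaw yaw -1.482906431854383 down 0.9999964869297193 F [-0.2671  0.1508 -0.4694] w 0.04792231882535916 q [-0.1203  0.7255  1.6133 -0.      0.8002  1.3626]
```

```bash
python3 -m crank '[[0,0.004,0,0,0,0,-1],[0,0.004,0,0,0,0,-1]]'; python3 -m crank '[[0,0,0,0,0,0,0.38],[0,0,0,0,0,0,0.38],[0,0,0,0,0,0,0.38],[0,-0.08,0,0,0,0,0.38],[0,-0.18,0,0,0,0,0.38],[0,-0.3,0,0,0,0,0.6],[0,-0.34,0,0,0,0,1]]' 25; python3 - <<'E'
from h import *
st();cv2.imwrite('pics/g2.png',vision.camera('top')[100:280,130:470]);shot('g3')
i=cv2.imread('pics/g2.png');cv2.imwrite('pics/g2.png',cv2.resize(i,None,fx=2.3,fy=2.3,interpolation=2))
go([.4709,-.287,.22],-1.25)
E
```

```text
time: 15.9
position: [0.6018, 0.0397, 0.0663]
tool_rot: [0.031, -0.706, 0.707, -0.032]
ft_force: [0.1, 0.2, -0.4]
grip_width: 0.0477
time: 16.77
position: [0.6033, 0.0395, 0.2397]
tool_rot: [0.029, -0.706, 0.707, -0.034]
ft_force: [-0.1, -0.2, -0.4]
grip_width: 0.0719
t 16.775 p [0.6033 0.0395 0.2397] jaw yaw -1.4820372554365944 down 0.9999683698471712 F [-0.101  -0.21   -0.3763] w 0.0719140132803025 q [-0.1193  0.4932  1.4881  0.      1.1524  1.3627]
16.825 [0.6039 0.0395 0.241 ]
row [0.3213 0.0358 0.627 ] [-0.0007 -0.0739 -0.0022] dist mm 352.7141971159993 deg 13.302256640942224
```

View pics/g2.png

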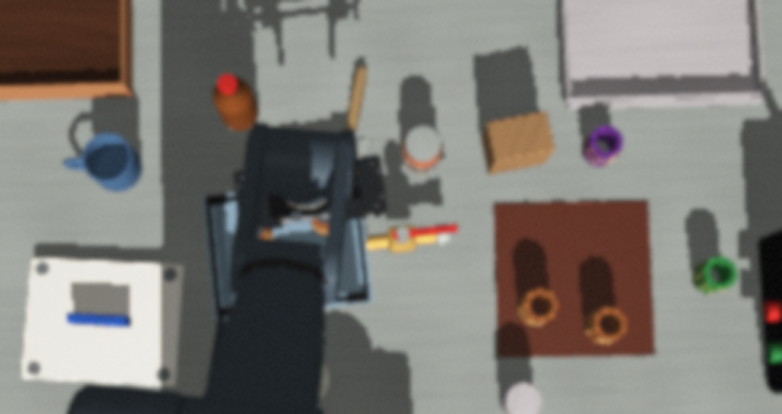

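View pics/g3.png

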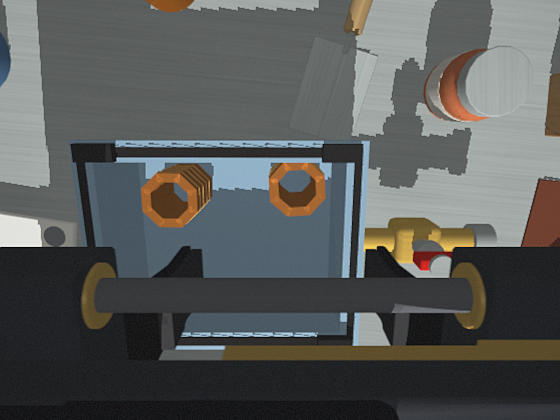

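```bash
python3 -m crank '[[0.321,0.03,0.627,0,-0.074,0,1],[0.321,0.03,0.627,0,-0.074,0,1],[0.321,0.03,0.627,0,-0.074,0,1],[0.321,0.03,0.627,0,-0.074,0,1],[0.321,0.03,0.627,0,-0.074,0,1],[0.321,0.03,0.627,0,-0.074,0,1],[0.321,0.03,0.627,0,-0.074,0,1],[0.321,0.03,0.627,0,-0.074,0,1]]' 25; python3 - <<'E'
from h import *
st();shot('i1');go([.4709,-.287,.058],-1.25)
E
```

```text
time: 17.88
position: [0.4684, -0.2859, 0.2189]
tool_rot: [-0.113, 0.699, -0.697, 0.112]
ft_force: [-0.7, 0.1, 0.5]
grip_width: 0.0873
t 17.875 p [ 0.4684 -0.2859  0.2189] jaw yaw -1.250327395745019 down 0.9999944494804546 F [-0.705   0.0873  0.501 ] w 0.08728077945846205 q [-0.752   0.4487  1.642   0.0006  1.0542  0.498 ]
17.875 [ 0.4684 -0.2859  0.2189]
row [-0.0033  0.3224  0.0051] [0.0008 0.0003 0.0003] dist mm 161.24152783331658 deg 0.16207866578139873
```

View pics/i1.png

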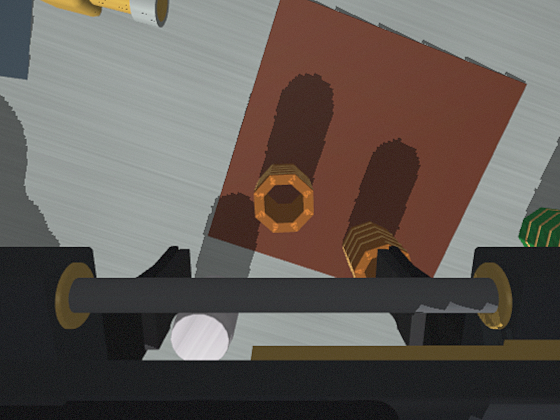

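```bash
python3 - <<'E'
from h import *
c=lc('i1');print(p2w(c,[(284,199)],.073)); print(w2p(c,[.4709,-.287,.073]))
E
python3 -m crank '[[-0.003,0.1,0.005,0,0,0,1],[-0.003,0.2,0.005,0,0,0,1],[-0.003,0.28,0.005,0,0,0,1],[-0.003,0.322,0.005,0,0,0,1],[-0.003,0.322,0.005,0,0,0,1]]' 25
```

```text
[[ 0.4713 -0.2845  0.073 ]]
[[286.7903 200.4096]]
time: 18.55
position: [0.4708, -0.2862, 0.0575]
tool_rot: [-0.115, 0.699, -0.697, 0.113]
ft_force: [-0.5, -0.7, -0.1]
grip_width: 0.0868
```

```bash
python3 -m crank '[[0,-0.004,0,0,0,0,-1],[0,-0.004,0,0,0,0,-1],[0,-0.004,0,0,0,0,-1],[0,-0.004,0,0,0,0,-1],[0,-0.004,0,0,0,0,-1],[0,-0.06,0,0,0,0,-1],[0,-0.16,0,0,0,0,-1],[0,-0.28,0,0,0,0,-1],[0,-0.34,0,0,0,0,-1]]' 25; python3 - <<'E'
from h import *
st();go([.5184,.1318,.23],-1.481)
E
```

```text
time: 19.68
position: [0.4722, -0.2897, 0.2325]
tool_rot: [0.112, -0.697, 0.699, -0.114]
ft_force: [-0.1, -1.0, -0.9]
grip_width: 0.0473
t 19.675 p [ 0.4722 -0.2897  0.2325] jaw yaw -1.2498126733810277 down 0.9999868587260712 F [-0.0621 -0.9948 -0.8625] w 0.0473479089879875 q [-0.752   0.4351  1.6204 -0.0001  1.0809  0.4978]
row [-0.3536  0.0023 -0.7708] [-0.0013  0.0736 -0.0009] dist mm 424.0312954466118 deg 13.249611337687366
```

```bash
python3 -m crank '[[-0.354,0.002,-0.771,0,0.074,0,-1],[-0.354,0.002,-0.771,0,0.074,0,-1],[-0.354,0.002,-0.771,0,0.074,0,-1],[-0.354,0.002,-0.771,0,0.074,0,-1],[-0.354,0.002,-0.771,0,0.074,0,-1],[-0.354,0.002,-0.771,0,0.074,0,-1],[-0.354,0.002,-0.771,0,0.074,0,-1],[-0.354,0.002,-0.771,0,0.074,0,-1],[-0.354,0.002,-0.771,0,0.074,0,-1]]' 25; python3 - <<'E'
from h import *
st();shot('j1'); go([.5184,.1318,.064],-1.481)
E
```

```text
time: 20.8
position: [0.5172, 0.1327, 0.2279]
tool_rot: [0.032, -0.706, 0.707, -0.031]
ft_force: [-0.2, -1.0, -0.5]
grip_width: 0.0479
t 20.8 p [0.5172 0.1327 0.2279] jaw yaw -1.4813365927836943 down 0.9999994530030921 F [-0.1945 -1.0033 -0.5142] w 0.047853369934723715 q [ 0.0421  0.4169  1.6697 -0.0007  1.0558  1.5238]
20.8 [0.5172 0.1327 0.2279]
row [-0.0024  0.328   0.0006] [-0.0001 -0.0006  0.0003] dist mm 163.98696680721199 deg 0.1147117219637533
```

View pics/j1.png

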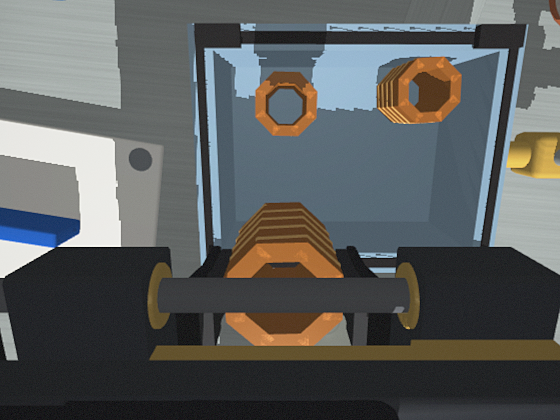

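```bash
python3 - <<'E'
from h import *
c=lc('j1');print(p2w(c,[(287,105),(431,91)],.075)); a,b=p2w(c,[(193,25),(526,25)],.097);print(a,b)
d=(a-b)/np.linalg.norm(a-b);ex=np.array([d[1],-d[0]]);print('centre',(a+b)[:2]/2-.092*ex,np.linalg.norm(a-b))
E
python3 -m crank '[[-0.002,0.1,0,0,0,0,-1],[-0.002,0.2,0,0,0,0,-1],[-0.002,0.28,0,0,0,0,-1],[-0.002,0.32,0,0,0,0,-1],[-0.002,0.328,0,0,0,0,-1],[-0.002,0.328,0,0,0,0,-1]]' 25
```

```text
[[0.5934 0.137  0.075 ]
 [0.6138 0.0275 0.075 ]]
[0.6394 0.2061 0.097 ] [ 0.66   -0.0208  0.097 ]
centre [0.5581 0.0844] 0.22782850870567747
time: 21.6
position: [0.519, 0.1317, 0.0646]
tool_rot: [0.03, -0.706, 0.706, -0.031]
ft_force: [-0.9, 0.2, -0.8]
grip_width: 0.048
```

```bash
python3 -m crank '[[0,0.004,0,0,0,0,-1],[0,0.004,0,0,0,0,-1],[0,0.004,0,0,0,0,0.38],[0,0.004,0,0,0,0,0.38],[0,0.004,0,0,0,0,0.38],[0,-0.08,0,0,0,0,0.38],[0,-0.18,0,0,0,0,0.38],[0,-0.3,0,0,0,0,0.6],[0,-0.34,0,0,0,0,1]]' 25; python3 - <<'E'
from h import *
st();cv2.imwrite('pics/k2.png',vision.camera('top')[100:280,130:470]);shot('k3')
i=cv2.imread('pics/k2.png');cv2.imwrite('pics/k2.png',cv2.resize(i,None,fx=2.3,fy=2.3,interpolation=2))
go([.4406,-.386,.24],-1.62)
E
```

```text
time: 22.72
position: [0.5204, 0.1333, 0.238]
tool_rot: [-0.029, 0.706, -0.706, 0.034]
ft_force: [-0.1, 0.3, -1.1]
grip_width: 0.0724
t 22.725 p [0.5204 0.1333 0.238 ] jaw yaw -1.4818767458672208 down 0.9999750053086887 F [-0.0697  0.2811 -1.0569] w 0.07238280633770909 q [0.0426 0.4051 1.6561 0.0002 1.0734 1.5244]
22.775 [0.521  0.1334 0.2392]
row [ 0.2507 -0.0076  1.0203] [ 0.0001  0.044  -0.0021] dist mm 525.3653387480316 deg 7.920171165425916
```

View pics/k2.png

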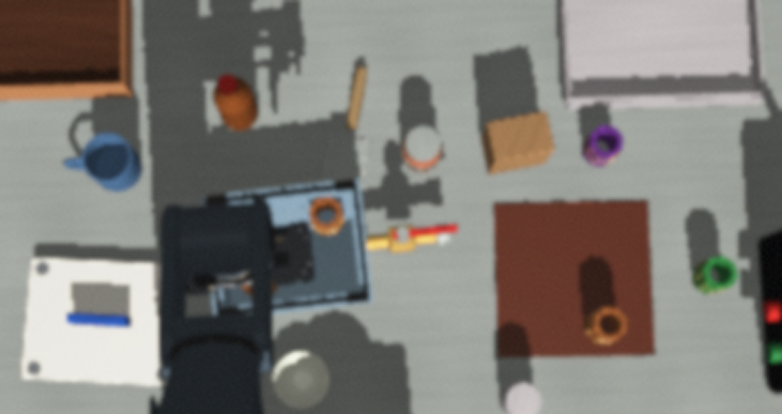

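View pics/k3.png

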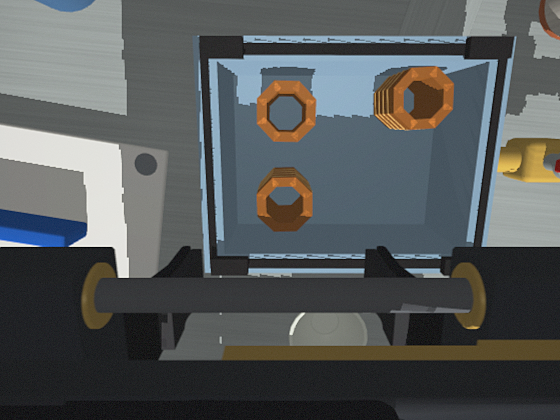

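```bash
python3 -m crank '[[0.25,0,1,0,0.044,0,1],[0.25,0,1,0,0.044,0,1],[0.25,0,1,0,0.044,0,1],[0.25,0,1,0,0.044,0,1],[0.25,0,1,0,0.044,0,1],[0.25,0,1,0,0.044,0,1],[0.25,0,1,0,0.044,0,1],[0.25,0,1,0,0.044,0,1],[0.25,0,1,0,0.044,0,1]]' 25; python3 - <<'E'
from h import *
st();shot('l1');go([.4406,-.386,.058],-1.62)
E
```

```text
time: 23.95
position: [0.437, -0.3796, 0.2321]
tool_rot: [0.019, 0.707, -0.707, -0.02]
ft_force: [-0.3, 1.0, -0.4]
grip_width: 0.087
t 23.95 p [ 0.437  -0.3796  0.2321] jaw yaw -1.6247262378851803 down 0.9999988186287035 F [-0.317   1.041  -0.4152] w 0.08700016878037678 q [-0.9079  0.471   1.5547 -0.0006  1.1173  0.7171]
23.95 [ 0.437  -0.3796  0.2321]
row [-0.0084  0.3483  0.0126] [ 0.0002 -0.0014  0.0005] dist mm 174.30184048524225 deg 0.2639714664846218
```

View pics/l1.png

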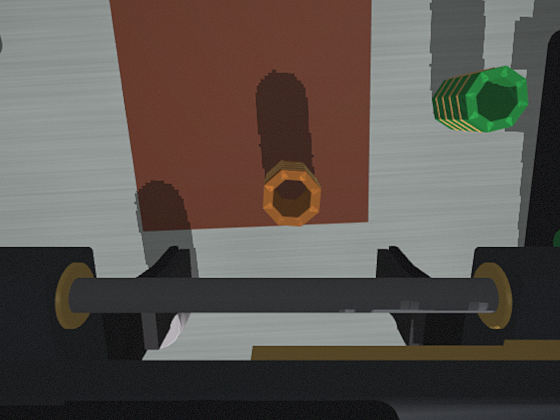

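```bash
python3 -m crank '[[-0.006,0.1,0.012,0,0,0,1],[-0.006,0.2,0.012,0,0,0,1],[-0.006,0.28,0.012,0,0,0,1],[-0.006,0.345,0.012,0,0,0,1],[-0.006,0.345,0.012,0,0,0,1],[-0.006,0.345,0.012,0,0,0,1]]' 25;python3 -m crank '[[0,0,0,0,0,0,-1],[0,0,0,0,0,0,-1],[0,0,0,0,0,0,-1],[0,0,0,0,0,0,-1],[0,0,0,0,0,0,-1],[0,-0.06,0,0,0,0,-1],[0,-0.16,0,0,0,0,-1],[0,-0.28,0,0,0,0,-1],[0,-0.34,0,0,0,0,-1]]' 25; python3 - <<'E'
from h import *
st();go([.527,.0322,.235],-1.481)
E
```

```text
time: 24.75
position: [0.4415, -0.3815, 0.0623]
tool_rot: [0.017, 0.707, -0.707, -0.017]
ft_force: [0.2, -0.6, 0.5]
grip_width: 0.0869
time: 25.88
position: [0.4417, -0.383, 0.235]
tool_rot: [-0.019, -0.706, 0.708, 0.017]
ft_force: [0.4, 0.5, -1.1]
grip_width: 0.0478
t 25.875 p [ 0.4417 -0.383   0.235 ] jaw yaw -1.6204519164316964 down 0.9999903867833768 F [ 0.4171  0.5233 -1.1326] w 0.047755664080446486 q [-0.9054  0.4731  1.5414  0.0002  1.1228  0.715 ]
row [-0.1291 -0.0024 -0.8378] [-0.0011 -0.0444 -0.0009] dist mm 423.85951143508174 deg 7.993674069248068
```

```bash
python3 -m crank '[[-0.129,-0.002,-0.838,0,-0.044,0,-1],[-0.129,-0.002,-0.838,0,-0.044,0,-1],[-0.129,-0.002,-0.838,0,-0.044,0,-1],[-0.129,-0.002,-0.838,0,-0.044,0,-1],[-0.129,-0.002,-0.838,0,-0.044,0,-1],[-0.129,-0.002,-0.838,0,-0.044,0,-1],[-0.129,-0.002,-0.838,0,-0.044,0,-1],[-0.129,-0.002,-0.838,0,-0.044,0,-1],[-0.129,-0.002,-0.838,0,-0.044,0,-1]]' 25; python3 - <<'E'
from h import *
st();shot('m1'); go([.527,.0322,.066],-1.481)
E
```

```text
time: 27.0
position: [0.5257, 0.0329, 0.2324]
tool_rot: [0.032, -0.706, 0.707, -0.031]
ft_force: [-0.1, -0.8, -1.6]
grip_width: 0.0483
t 27.0 p [0.5257 0.0329 0.2324] jaw yaw -1.4814003475118689 down 0.9999992557183565 F [-0.1202 -0.7955 -1.5626] w 0.04830665894877629 q [-0.1495  0.4017  1.6817 -0.0007  1.0593  1.3322]
27.0 [0.5257 0.0329 0.2324]
row [-0.0026  0.333   0.0002] [-0.0001 -0.0006  0.0003] dist mm 166.4876423722064 deg 0.11971970684181758
```

View pics/m1.png

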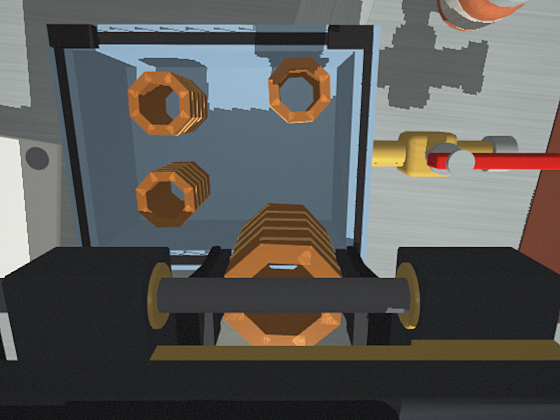

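```bash
python3 -m crank '[[-0.003,0.1,0,0,0,0,-1],[-0.003,0.2,0,0,0,0,-1],[-0.003,0.28,0,0,0,0,-1],[-0.003,0.325,0,0,0,0,-1],[-0.003,0.336,0,0,0,0,-1],[-0.003,0.336,0,0,0,0,-1],[-0.003,0.336,0,0,0,0,-1]]' 25;python3 -m crank '[[0,0.001,0,0,0,0,0.38],[0,0.001,0,0,0,0,0.38],[0,0.001,0,0,0,0,0.38],[0,-0.08,0,0,0,0,0.38],[0,-0.18,0,0,0,0,0.38],[0,-0.3,0,0,0,0,0.6],[0,-0.34,0,0,0,0,1]]'
python3 - <<'E'
from h import *
st();c=cam('wrist');shot('m3');print(p2w(lc('m1'),[(300,90),(162,103),(167,197)],.075))
go([.46,.375,.25],-.08)
E
```

```text
time: 27.92
position: [0.5286, 0.0323, 0.0655]
tool_rot: [0.03, -0.706, 0.707, -0.032]
ft_force: [0.3, -0.9, -0.6]
grip_width: 0.048
time: 28.8
position: [0.5296, 0.0331, 0.2387]
tool_rot: [0.029, -0.706, 0.707, -0.034]
ft_force: [0.0, 0.2, 0.6]
grip_width: 0.0727
t 28.8 p [0.5296 0.0331 0.2387] jaw yaw -1.4818223352014568 down 0.9999717882337119 F [0.0078 0.2097 0.6263] w 0.0726658605339975 q [-0.1483  0.3953  1.6711  0.      1.0677  1.3335]
28.8 [0.5296 0.0331 0.2387]
[[0.6142 0.0281 0.075 ]
 [0.5947 0.1354 0.075 ]
 [0.5191 0.1307 0.075 ]]
row [ 0.0789 -0.0224 -0.6936] [-0.0027 -0.4462 -0.002 ] dist mm 349.217293516746 deg 80.31333573509517
```

View pics/m3.png

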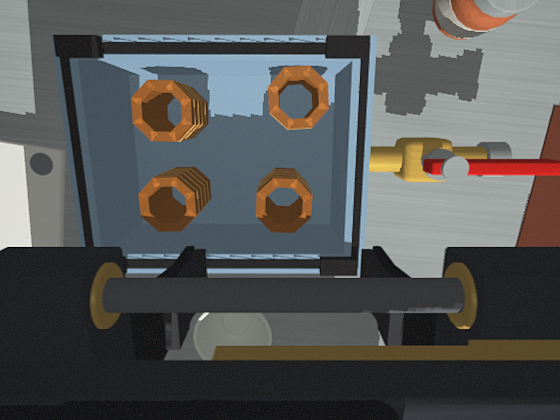

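```bash
python3 -m crank '[[0.08,-0.1,-0.62,0,-0.446,0,1],[0.08,-0.1,-0.62,0,-0.446,0,1],[0.08,-0.1,-0.62,0,-0.446,0,1],[0.08,-0.1,-0.62,0,-0.446,0,1],[0.08,-0.1,-0.62,0,-0.446,0,1],[0.08,-0.1,-0.62,0,-0.446,0,1],[0.08,-0.1,-0.62,0,-0.446,0,1],[0.08,-0.1,-0.62,0,-0.446,0,1],[0.08,-0.1,-0.62,0,-0.446,0,1],[0.08,-0.1,-0.62,0,-0.446,0,1]]'
python3 - <<'E'
from h import *
st();shot('n1')
E
```

```text
time: 30.1
position: [0.4602, 0.3383, 0.2841]
tool_rot: [-0.479, 0.52, -0.52, 0.479]
ft_force: [-0.8, 0.3, -0.4]
grip_width: 0.0867
t 30.1 p [0.4602 0.3383 0.2841] jaw yaw -0.0823622393404043 down 0.9999994709561841 F [-0.7904  0.2831 -0.3741] w 0.08669653735398332 q [0.4383 0.4025 1.5125 0.     1.2276 0.5206]
30.1 [0.4602 0.3383 0.2841]
```

View pics/n1.png

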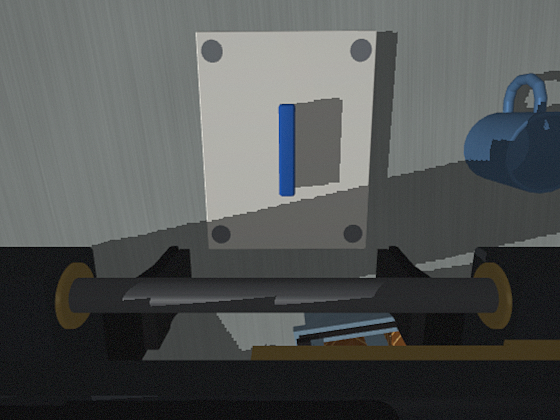

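```bash
python3 - <<'E'
from h import *
c=lc('n1');l=p2w(c,[(212,51),(361,50),(353,233.5),(221,233.5)],.024);print(l,l.mean(0))
y=(l[0]+l[1]-l[2]-l[3]);print('yaw',np.arctan2(-y[0],y[1]),np.linalg.norm(l[0]-l[1]),np.linalg.norm(l[1]-l[2]))
b=p2w(c,[(287,105),(287,195)],.068);print(b,b.mean(0));y=b[0]-b[1];print(np.arctan2(-y[0],y[1]),np.linalg.norm(y))
m=l.mean(0); go([m[0],m[1],.12],-.08);go([m[0],m[1],.047],-.08)
E
```

```text
[[0.3976 0.4771 0.024 ]
 [0.5489 0.4657 0.024 ]
 [0.5342 0.2703 0.024 ]
 [0.3826 0.2826 0.024 ]] [0.4658 0.3739 0.024 ]
yaw -0.07621613621619208 0.15173209825699815 0.1958940500907726
[[0.4692 0.4171 0.068 ]
 [0.4624 0.3309 0.068 ]] [0.4658 0.374  0.068 ]
-0.07894294879497403 0.08645285271775627
row [-0.0721  0.3285  0.0054] [ 0.0002 -0.0007  0.0001] dist mm 168.20242374303226 deg 0.13415594088787788
row [-0.0722  0.4745  0.0055] [ 0.0002 -0.0007  0.0001] dist mm 240.01411200397683 deg 0.13415594088787788
```

```bash
python3 -m crank '[[-0.072,0.12,0.006,0,-0.001,0,1],[-0.072,0.24,0.006,0,-0.001,0,1],[-0.072,0.34,0.006,0,-0.001,0,1],[-0.072,0.41,0.006,0,-0.001,0,1],[-0.072,0.46,0.006,0,-0.001,0,1],[-0.072,0.473,0.006,0,-0.001,0,1],[-0.072,0.473,0.006,0,-0.001,0,1]]' 50
python3 - <<'E'
from h import *
st();shot('n2');go([.4658,.374,.047],-.078)
E
```

```text
time: 31.02
position: [0.4666, 0.3741, 0.0484]
tool_rot: [0.48, -0.519, 0.519, -0.48]
ft_force: [0.2, -0.3, 0.3]
grip_width: 0.087
t 31.025 p [0.4666 0.3741 0.0484] jaw yaw -0.07835572940010985 down 0.999999990200448 F [ 0.2144 -0.3444  0.3496] w 0.0870055975036455 q [0.4891 0.7531 1.633  0.     0.7553 0.5675]
31.025 [0.4666 0.3741 0.0484]
row [ 0.0009  0.0041 -0.0024] [-0.0004 -0.0001 -0.0003] dist mm 2.412937453381582 deg 0.09272248595146801
```

View pics/n2.png

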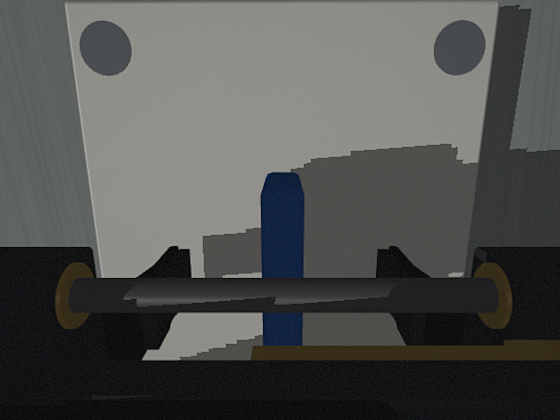

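Well centred over the bar (283,260). Close and lift.

```bash
python3 -m crank '[[0,0.003,0,0,0,0,-1],[0,0.003,0,0,0,0,-1],[0,0.003,0,0,0,0,-1],[0,0.003,0,0,0,0,-1],[0,0.003,0,0,0,0,-1],[0,0.003,0,0,0,0,-1],[0,-0.04,0,0,0,0,-1],[0,-0.12,0,0,0,0,-1],[0,-0.2,0,0,0,0,-1],[0,-0.25,0,0,0,0,-1]]' 50
python3 -m crank '[[0,-0.02,0,0,0,0,-1],[0,-0.02,0,0,0,0,-1]]' 50
python3 - <<'E'
from h import *
st();go([.5597,.0853,.185],.09)
E
```

```text
time: 32.33
position: [0.4669, 0.3744, 0.1753]
tool_rot: [0.479, -0.519, 0.519, -0.481]
ft_force: [0.3, 0.1, 0.2]
grip_width: 0.0018
time: 32.58
position: [0.4664, 0.3741, 0.1834]
tool_rot: [0.48, -0.519, 0.519, -0.48]
ft_force: [-0.4, -0.2, -0.0]
grip_width: 0.0001
t 32.575 p [0.4664 0.3741 0.1834] jaw yaw -0.07785718423709792 down 0.9999998716468138 F [-0.3741 -0.1961 -0.0076] w 0.00011390975407383585 q [ 0.4893  0.555   1.5553 -0.      1.0308  0.5671]
row [ 0.5612 -0.0033  0.231 ] [-0.0001 -0.0534 -0.0001] dist mm 303.4747558918192 deg 9.617548721245896
```

```bash
python3 - <<'E'
from h import *
shot('n3');cv2.imwrite('pics/n4.png',vision.camera('scene'))
E
```

```text
32.575 [0.4664 0.3741 0.1834]
```

View pics/n3.png

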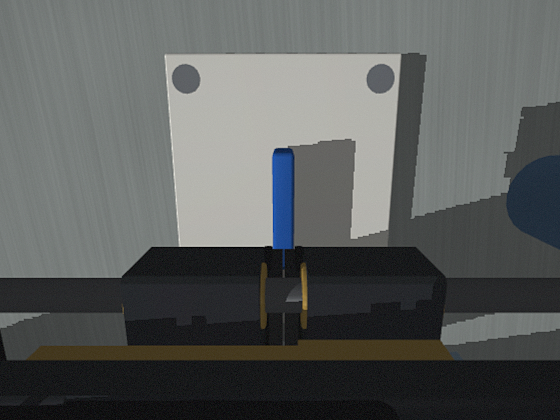

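View pics/n4.png

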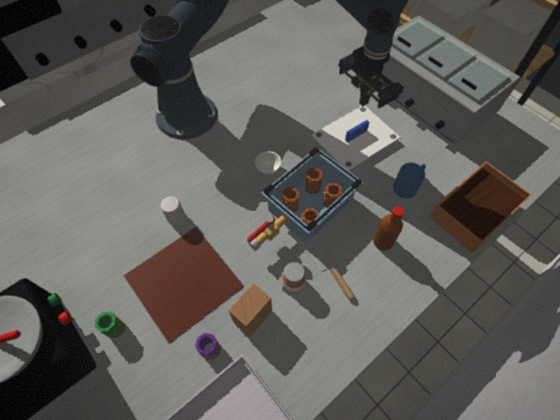

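```bash
python3 - <<'E'
from h import *
c=lc('n3');l=p2w(c,[(186,79),(381,79)],.024);d=l[1]-l[0];print(l,np.arctan2(d[1],d[0]),l.mean(0)[:2]+.098*np.array([d[1],-d[0]])[:2]/np.linalg.norm(d))
go([.4655,.374,.047],-.078)
E
python3 -m crank '[[0,0,0,0,0,0,0.3],[0,0.06,0,0,0,0,0.3],[0,0.14,0,0,0,0,0.3],[0,0.22,0,0,0,0,0.3],[0,0.265,0,0,0,0,0.3],[0,0.272,0,0,0,0,0.3],[0,0.272,0,0,0,0,0.3]]' 50; python3 -m crank '[[0,0,0,0,0,0,-1],[0,0,0,0,0,0,-1],[0,0,0,0,0,0,-1],[0,0,0,0,0,0,-1],[0,0,0,0,0,0,-1],[0,0,0,0,0,0,-1],[0,0,0,0,0,0,-1]]' 50
```

```text
[[0.3975 0.4771 0.024 ]
 [0.5493 0.4653 0.024 ]] -0.07715476099182368 [0.4658 0.3735]
row [-0.0011  0.27    0.0003] [0.0007 0.     0.0004] dist mm 134.9879386396351 deg 0.14112649437266372
time: 33.55
position: [0.4665, 0.3741, 0.0471]
tool_rot: [-0.48, 0.519, -0.519, 0.48]
ft_force: [-0.1, -0.4, -0.6]
grip_width: 0.055
time: 34.42
position: [0.4664, 0.3741, 0.0474]
tool_rot: [0.48, -0.519, 0.519, -0.48]
ft_force: [-0.7, -0.1, 1.2]
grip_width: 0.0157
```

Gripped now (15.7 mm). Lift.

```bash
python3 -m crank '[[0,-0.03,0,0,0,0,-1],[0,-0.08,0,0,0,0,-1],[0,-0.15,0,0,0,0,-1],[0,-0.22,0,0,0,0,-1],[0,-0.27,0,0,0,0,-1],[0,-0.28,0,0,0,0,-1]]' 50
python3 - <<'E'
from h import *
st();go([.5597,.0853,.187],.09)
E
```

```text
time: 35.17
position: [0.4671, 0.3745, 0.1894]
tool_rot: [0.479, -0.519, 0.519, -0.482]
ft_force: [0.8, 0.3, -3.3]
grip_width: 0.0157
t 35.175 p [0.4671 0.3745 0.1894] jaw yaw -0.07786923452163504 down 0.9999917245665482 F [ 0.7558  0.256  -3.2996] w 0.015724903447249094 q [0.4893 0.5471 1.5503 0.     1.0402 0.5672]
row [0.5623 0.0044 0.2296] [-0.0011 -0.0534 -0.0006] dist mm 303.7000061066592 deg 9.620799429485292
```

```bash
python3 -m crank '[[0.1,0.002,0.04,0,-0.01,0,-1],[0.2,0.002,0.08,0,-0.02,0,-1],[0.3,0.002,0.12,0,-0.03,0,-1],[0.4,0.002,0.16,0,-0.04,0,-1],[0.5,0.002,0.2,0,-0.05,0,-1],[0.55,0.002,0.225,0,-0.053,0,-1],[0.562,0.002,0.23,0,-0.053,0,-1],[0.562,0.002,0.23,0,-0.053,0,-1]]' 50
python3 - <<'E'
from h import *
st();shot('o1');go([.5597,.0853,.142],.09)
E
```

```text
time: 36.17
position: [0.5582, 0.0852, 0.1854]
tool_rot: [0.522, -0.478, 0.477, -0.521]
ft_force: [-0.6, 0.8, -2.9]
grip_width: 0.0156
t 36.175 p [0.5582 0.0852 0.1854] jaw yaw 0.08774981303397891 down 0.9999969569234695 F [-0.6315  0.784  -2.8503] w 0.015591268192374533 q [-0.0467  0.5131  1.6358  0.0006  0.9951 -0.1348]
36.175 [0.5582 0.0852 0.1854]
row [0.0014 0.0872 0.0034] [ 0.0007 -0.0004 -0.0003] dist mm 43.61554551848163 deg 0.14746436545742975
```

View pics/o1.png

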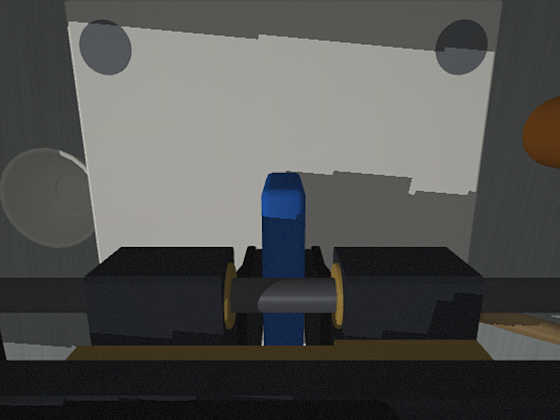

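```bash
python3 -m crank '[[0.001,0.03,0.002,0,0,0,-1],[0.001,0.06,0.002,0,0,0,-1],[0.001,0.075,0.002,0,0,0,-1],[0.001,0.08,0.002,0,0,0,-1],[0.001,0.08,0.002,0,0,0,-1]]' 50
python3 - <<'E'
from h import *
st();cv2.imwrite('pics/o2.png',vision.camera('scene')[100:300,200:440])
i=cv2.imread('pics/o2.png');cv2.imwrite('pics/o2.png',cv2.resize(i,None,fx=3,fy=3,interpolation=2))
E
```

```text
time: 36.85
position: [0.5602, 0.0846, 0.1461]
tool_rot: [0.522, -0.477, 0.477, -0.522]
ft_force: [-0.1, 0.2, -3.2]
grip_width: 0.0158
t 36.85 p [0.5602 0.0846 0.1461] jaw yaw 0.08863547853181858 down 0.9999999907999757 F [-0.1496  0.2327 -3.2218] w 0.01575570650949684 q [-0.0473  0.5709  1.6647  0.      0.9062 -0.136 ]
```

View pics/o2.png

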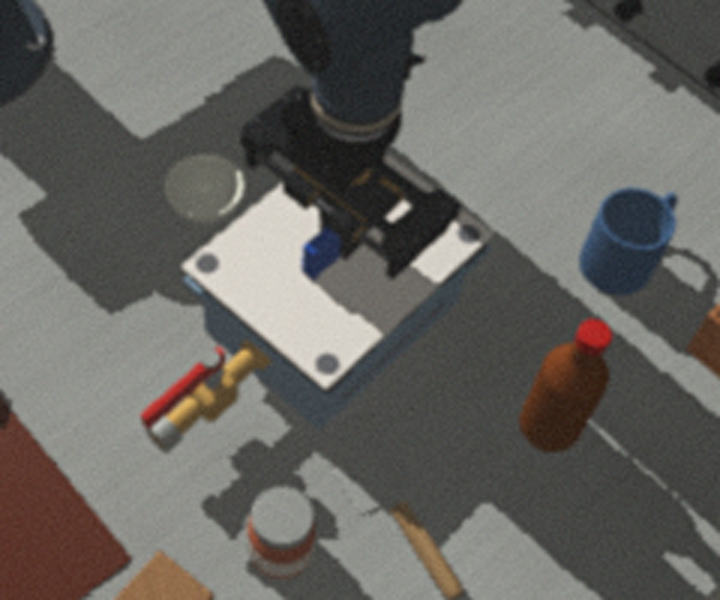

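```bash
python3 -m crank '[[0,0.006,0,0,0,0,-1],[0,0.010,0,0,0,0,-1],[0,0.010,0,0,0,0,-1]]' 50;python3 -m crank '[[0,0.004,0,0,0,0,-1],[0,0.008,0,0,0,0,-1],[0,0.008,0,0,0,0,-1]]' 50
```

```text
time: 37.28
position: [0.56, 0.0845, 0.1411]
tool_rot: [0.522, -0.477, 0.477, -0.522]
ft_force: [0.1, -0.5, -3.4]
grip_width: 0.0156
time: 37.65
position: [0.5603, 0.0845, 0.1384]
tool_rot: [-0.522, 0.477, -0.478, 0.522]
ft_force: [-2.2, -0.2, 4.8]
grip_width: 0.0154
```

```bash
python3 -m crank '[[0,0,0,0,0,0,0.1],[0,0,0,0,0,0,0.1],[0,0,0,0,0,0,0.1],[0,-0.06,0,0,0,0,0.1],[0,-0.16,0,0,0,0,-1],[0,-0.26,0,0,0,0,-1],[0,-0.28,0,0,0,0,-1]]' 30
python3 - <<'E'
from h import *
st();shot('p1');cv2.imwrite('pics/p2.png',vision.camera('scene')[100:300,200:440])
i=cv2.imread('pics/p2.png');cv2.imwrite('pics/p2.png',cv2.resize(i,None,fx=3,fy=3,interpolation=2))
E
```

```text
time: 38.52
position: [0.5624, 0.0845, 0.2811]
tool_rot: [-0.52, 0.475, -0.48, 0.524]
ft_force: [-0.1, -0.5, -0.9]
grip_width: 0.0257
t 38.525 p [0.5624 0.0845 0.2811] jaw yaw 0.08867357619184503 down 0.9999672352594099 F [-0.1097 -0.5423 -0.8585] w 0.025663001070646976 q [-0.0473  0.3984  1.5289  0.0001  1.2062 -0.136 ]
38.525 [0.5624 0.0845 0.2811]
```

View pics/p1.png

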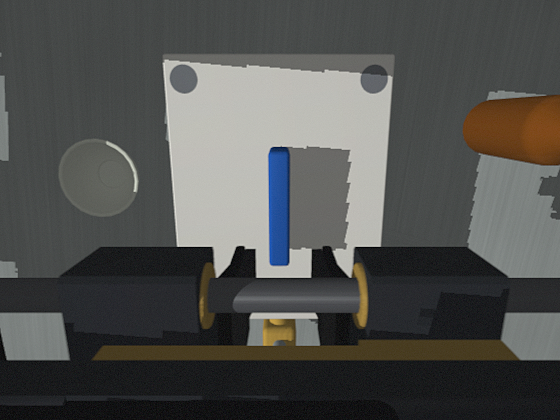

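View pics/p2.png

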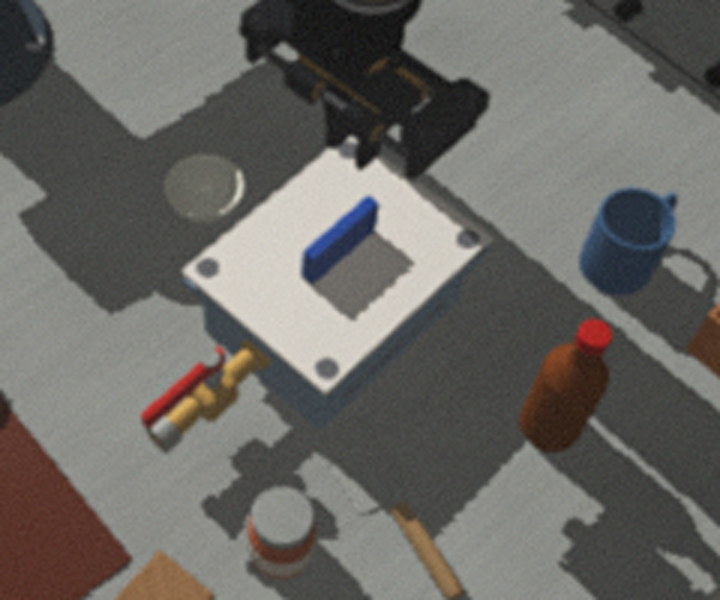

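```bash
cat > cor.py <<'E'
from h import *
def corners(c=(.5602,.0845),yaw=.089):
    Rm=np.array([[np.cos(yaw),-np.sin(yaw)],[np.sin(yaw),np.cos(yaw)]])
    return [np.array(c)+Rm@np.array([sx*.076,sy*.098]) for sx,sy in [(-1,1),(-1,-1),(1,-1),(1,1)]]
def nxt(i,z=.145):
    p=corners()[i]; go([*p,z],.089)
E
python3 - <<'E'
from cor import *
c=lc('p1');print('dots',p2w(c,[(183,79),(374,78)],.115)); print(corners()); st(); nxt(3)
E
```

```text
dots [[0.4748 0.1749 0.115 ]
 [0.6264 0.1894 0.115 ]]
[array([0.4758, 0.1754]), array([ 0.4932, -0.0199]), array([ 0.6446, -0.0064]), array([0.6272, 0.1889])]
t 38.625 p [0.5607 0.0846 0.2783] jaw yaw 0.08870048054707545 down 0.9999962620036478 F [-0.0187  0.3722  0.0958] w 0.017345387625017472 q [-0.0473  0.4011  1.5326  0.      1.2052 -0.136 ]
row [-0.1961  0.267   0.1502] [-0.0009 -0.0001  0.0001] dist mm 181.88017488915645 deg 0.15759981896122158
```

```bash
python3 -m crank '[[-0.1,0.1,0.08,0,0,0,-1],[-0.196,0.2,0.15,0,0,0,-1],[-0.196,0.267,0.15,0,0,0,-1],[-0.196,0.267,0.15,0,0,0,-1],[-0.196,0.290,0.15,0,0,0,-1],[-0.196,0.298,0.15,0,0,0,-1],[-0.196,0.302,0.15,0,0,0,-1],[-0.196,0.302,0.15,0,0,0,-1]]' 40;  python3 -m crank '[[0,0.006,0,0,0,0,-1],[0,0.01,0,0,0,0,-1],[0,0.01,0,0,0,0,-1]]'
```

```text
time: 39.62
position: [0.6265, 0.1879, 0.1292]
tool_rot: [-0.521, 0.477, -0.478, 0.522]
ft_force: [-2.0, -0.5, 5.9]
grip_width: 0.0003
time: 40.0
position: [0.6268, 0.1882, 0.1251]
tool_rot: [-0.521, 0.477, -0.478, 0.522]
ft_force: [-3.7, -1.1, 10.1]
grip_width: 0.0006
```

```bash
python3 -m crank '[[0,0.004,0,0,0,0,-1],[0,0.008,0,0,0,0,-1],[0,0.008,0,0,0,0,-1]]';python3 -m crank '[[0,0.003,0,0,0,0,-1],[0,0.005,0,0,0,0,-1],[0,0.005,0,0,0,0,-1]]'
```

```text
time: 40.38
position: [0.627, 0.1884, 0.1224]
tool_rot: [-0.521, 0.476, -0.479, 0.523]
ft_force: [-3.8, -0.7, 16.1]
grip_width: 0.0001
time: 40.75
position: [0.627, 0.1884, 0.1222]
tool_rot: [-0.52, 0.476, -0.479, 0.523]
ft_force: [-7.1, -1.0, 25.8]
grip_width: 0.0007
```

```bash
python3 -m crank '[[0,-0.03,0,0,0,0,-1],[0,-0.07,0,0,0,0,-1],[0,-0.07,0,0,0,0,-1]]';python3 - <<'E'
from cor import *
st(); nxt(0,.132)
E
```

```text
time: 41.12
position: [0.6281, 0.1887, 0.1525]
tool_rot: [-0.52, 0.476, -0.479, 0.523]
ft_force: [0.6, 1.2, -0.8]
grip_width: 0.0005
t 41.125 p [0.6281 0.1887 0.1525] jaw yaw 0.08802450249910229 down 0.9999801309818104 F [ 0.5584  1.1811 -0.7856] w 0.0005119671309707293 q [0.1217 0.6622 1.4296 0.0001 1.0435 0.0336]
row [-0.0002  0.0392 -0.3059] [-0.002  -0.0003 -0.0001] dist mm 154.21796870019773 deg 0.365473610829741
```

```bash
python3 -m crank '[[0,0,-0.1,-0.001,0,0,-1],[0,0,-0.2,-0.002,0,0,-1],[0,0,-0.3,-0.002,0,0,-1],[0,0,-0.306,-0.002,0,0,-1],[0,0.03,-0.306,-0.002,0,0,-1],[0,0.042,-0.306,-0.002,0,0,-1],[0,0.046,-0.306,-0.002,0,0,-1],[0,0.05,-0.306,-0.002,0,0,-1],[0,0.05,-0.306,-0.002,0,0,-1]]' 40;  python3 -m crank '[[0,0.006,0,0,0,0,-1],[0,0.01,0,0,0,0,-1],[0,0.01,0,0,0,0,-1]]'; python3 -m crank '[[0,0.004,0,0,0,0,-1],[0,0.008,0,0,0,0,-1],[0,0.008,0,0,0,0,-1]]'
```

```text
time: 42.25
position: [0.4751, 0.1754, 0.1246]
tool_rot: [0.523, -0.479, 0.476, -0.52]
ft_force: [-2.1, -0.4, 6.3]
grip_width: 0.0003
time: 42.62
position: [0.4751, 0.1756, 0.1216]
tool_rot: [0.523, -0.479, 0.476, -0.52]
ft_force: [-5.6, -0.2, 21.8]
grip_width: 0.0006
time: 43.0
position: [0.4751, 0.1756, 0.1211]
tool_rot: [0.523, -0.478, 0.477, -0.521]
ft_force: [-11.4, -0.9, 49.7]
grip_width: 0.0005
```

```bash
python3 -m crank '[[0,-0.04,0,0,0,0,-1],[0,-0.08,0,0,0,0,-1],[0,-0.08,0,0,0,0,-1]]';python3 - <<'E'
from cor import *
st(); nxt(1,.132)
E
```

```text
time: 43.38
position: [0.4763, 0.1754, 0.1563]
tool_rot: [0.522, -0.478, 0.477, -0.521]
ft_force: [0.1, 0.4, 0.1]
grip_width: 0.0005
t 43.375 p [0.4763 0.1754 0.1563] jaw yaw 0.08829669039036854 down 0.999997548531703 F [0.076  0.4229 0.1122] w 0.000514772140730309 q [0.1323 0.4918 1.802  0.0004 0.85   0.0437]
row [ 0.3921  0.0486 -0.0006] [ 0.0007 -0.0002 -0.0001] dist mm 197.53441128134938 deg 0.13311751483813486
```

```bash
python3 -m crank '[[0.1,0,0,0,0,0,-1],[0.2,0,0,0,0,0,-1],[0.3,0,0,0,0,0,-1],[0.392,0,0,0,0,0,-1],[0.392,0,0,0,0,0,-1],[0.392,0.03,0,0,0,0,-1],[0.392,0.045,0,0,0,0,-1],[0.392,0.052,0,0,0,0,-1],[0.392,0.058,0,0,0,0,-1],[0.392,0.058,0,0,0,0,-1]]' 40;  python3 -m crank '[[0,0.006,0,0,0,0,-1],[0,0.008,0,0,0,0,-1],[0,0.008,0,0,0,0,-1]]'
```

```text
time: 44.62
position: [0.4903, -0.0193, 0.1269]
tool_rot: [0.524, -0.479, 0.475, -0.52]
ft_force: [-2.8, -0.3, 3.5]
grip_width: 0.0005
time: 45.0
position: [0.4902, -0.0194, 0.1232]
tool_rot: [0.524, -0.479, 0.475, -0.52]
ft_force: [-3.7, -1.0, 8.0]
grip_width: 0.0008
```

```bash
python3 -m crank '[[0,0.004,0,0,0,0,-1],[0,0.006,0,0,0,0,-1],[0,0.006,0,0,0,0,-1]]'; python3 -m crank '[[0,0.004,0,0,0,0,-1],[0,0.004,0,0,0,0,-1]]'
```

```text
time: 45.38
position: [0.4902, -0.0195, 0.1217]
tool_rot: [0.524, -0.479, 0.475, -0.52]
ft_force: [-6.2, -0.8, 20.1]
grip_width: 0.0002
time: 45.62
position: [0.4902, -0.0195, 0.1214]
tool_rot: [0.524, -0.478, 0.475, -0.52]
ft_force: [-8.8, -1.2, 34.8]
grip_width: 0.0005
```

Corner 1 is home. Next is corner 2.

```bash
python3 -m crank '[[0,-0.04,0,0,0,0,-1],[0,-0.08,0,0,0,0,-1],[0,-0.08,0,0,0,0,-1]]';python3 - <<'E'
from cor import *
st(); nxt(2,.132)
E
```

```text
time: 46.0
position: [0.4925, -0.0196, 0.1588]
tool_rot: [0.523, -0.477, 0.477, -0.521]
ft_force: [0.1, 0.2, -0.3]
grip_width: 0.0007
t 46.0 p [ 0.4925 -0.0196  0.1588] jaw yaw 0.08948255248214718 down 0.9999956003793342 F [ 0.0653  0.2012 -0.2907] w 0.0007102518573244381 q [-0.2658  0.4721  1.835  -0.0027  0.8366 -0.3534]
row [0.0007 0.0528 0.3055] [0.0009 0.0002 0.0004] dist mm 155.0031264278832 deg 0.17220823601036298
```

```bash
python3 -m crank '[[0,0,0.1,0,0,0,-1],[0,0,0.2,0,0,0,-1],[0,0,0.3,0,0,0,-1],[0,0,0.306,0,0,0,-1],[0,0.03,0.306,0,0,0,-1],[0,0.05,0.306,0,0,0,-1],[0,0.058,0.306,0,0,0,-1],[0,0.064,0.306,0,0,0,-1],[0,0.064,0.306,0,0,0,-1]]' 40;  python3 -m crank '[[0,0.006,0,0,0,0,-1],[0,0.008,0,0,0,0,-1],[0,0.008,0,0,0,0,-1]]'; python3 -m crank '[[0,0.004,0,0,0,0,-1],[0,0.004,0,0,0,0,-1]]'
```

```text
time: 47.12
position: [0.6411, -0.0061, 0.1248]
tool_rot: [0.524, -0.48, 0.475, -0.519]
ft_force: [-3.9, 1.4, 4.8]
grip_width: 0.0003
time: 47.5
position: [0.6413, -0.006, 0.1214]
tool_rot: [0.524, -0.48, 0.475, -0.519]
ft_force: [-4.8, 0.6, 7.9]
grip_width: 0.0005
time: 47.75
position: [0.6413, -0.006, 0.1213]
tool_rot: [0.524, -0.48, 0.475, -0.519]
ft_force: [-6.6, 0.9, 16.3]
grip_width: 0.0006
```

```bash
python3 -m crank '[[0,0.005,0,0,0,0,-1],[0,0.005,0,0,0,0,-1]]'; python3 -m crank '[[0,-0.04,0,0,0,0,-1],[0,-0.08,0,0,0,0,-1],[0,-0.08,0,0,0,0,-1]]';python3 - <<'E'
from cor import *
st(); nxt(3,.132)
E
```

```text
time: 48.0
position: [0.6413, -0.006, 0.1212]
tool_rot: [0.524, -0.48, 0.475, -0.52]
ft_force: [-10.5, 2.0, 27.1]
grip_width: 0.0003
time: 48.38
position: [0.6443, -0.0067, 0.1575]
tool_rot: [0.523, -0.478, 0.477, -0.521]
ft_force: [-0.1, 0.1, -1.0]
grip_width: 0.0002
t 48.375 p [ 0.6443 -0.0067  0.1575] jaw yaw 0.08833730443943995 down 0.9999947159284452 F [-0.1204  0.098  -1.0244] w 0.00019935190834383722 q [-0.1828  0.6454  1.4499 -0.002   1.049  -0.2701]
row [-0.3927  0.0507  0.0006] [ 0.001  -0.0002  0.0003] dist mm 197.99263314945497 deg 0.19007553565302476
```

```bash
python3 -m crank '[[-0.1,0,0,0,0,0,-1],[-0.2,0,0,0,0,0,-1],[-0.3,0,0,0,0,0,-1],[-0.392,0,0,0,0,0,-1],[-0.392,0,0,0,0,0,-1],[-0.392,0.03,0,0,0,0,-1],[-0.392,0.05,0,0,0,0,-1],[-0.392,0.06,0,0,0,0,-1],[-0.392,0.066,0,0,0,0,-1],[-0.392,0.066,0,0,0,0,-1]]' 40;  python3 -m crank '[[0,0.006,0,0,0,0,-1],[0,0.008,0,0,0,0,-1],[0,0.008,0,0,0,0,-1]]'; python3 -m crank '[[0,0.006,0,0,0,0,-1],[0,0.006,0,0,0,0,-1]]'
```

```text
time: 49.62
position: [0.6263, 0.1884, 0.1231]
tool_rot: [0.523, -0.479, 0.476, -0.52]
ft_force: [-0.1, 0.6, 0.0]
grip_width: 0.0004
time: 50.0
position: [0.6268, 0.1887, 0.1214]
tool_rot: [0.523, -0.478, 0.476, -0.521]
ft_force: [-1.1, -0.8, 7.4]
grip_width: 0.0003
time: 50.25
position: [0.6269, 0.1888, 0.1212]
tool_rot: [0.523, -0.478, 0.477, -0.521]
ft_force: [-6.1, -0.9, 20.2]
grip_width: 0.0005
```

```bash
python3 -m crank '[[0,0.005,0,0,0,0,-1],[0,0.005,0,0,0,0,-1]]'; python3 -m crank '[[0,-0.04,0,0,0,0,-1],[0,-0.08,0,0,0,0,-1],[0,-0.08,0,0,0,0,-1]]';python3 - <<'E'
from cor import *
st(); nxt(0,.132)
E
```

```text
time: 50.5
position: [0.6269, 0.1888, 0.1211]
tool_rot: [0.523, -0.478, 0.477, -0.521]
ft_force: [-9.3, -1.9, 31.2]
grip_width: 0.0004
time: 50.88
position: [0.6279, 0.1891, 0.1559]
tool_rot: [0.522, -0.478, 0.477, -0.521]
ft_force: [-0.3, -1.2, -0.6]
grip_width: 0.0006
t 50.875 p [0.6279 0.1891 0.1559] jaw yaw 0.08871153352198263 down 0.9999992128679729 F [-0.2996 -1.2091 -0.5523] w 0.000635099237635175 q [0.1223 0.6606 1.4213 0.0003 1.061  0.0335]
row [ 0.0004  0.0482 -0.3054] [ 0.0004 -0.0001 -0.0001] dist mm 154.5897981228489 deg 0.07376574795021588
```

```bash
python3 -m crank '[[0,0,-0.1,0,0,0,-1],[0,0,-0.2,0,0,0,-1],[0,0,-0.3,0,0,0,-1],[0,0,-0.306,0,0,0,-1],[0,0.03,-0.306,0,0,0,-1],[0,0.05,-0.306,0,0,0,-1],[0,0.06,-0.306,0,0,0,-1],[0,0.066,-0.306,0,0,0,-1],[0,0.066,-0.306,0,0,0,-1]]' 40;  python3 -m crank '[[0,0.006,0,0,0,0,-1],[0,0.010,0,0,0,0,-1],[0,0.010,0,0,0,0,-1]]'; python3 -m crank '[[0,-0.04,0,0,0,0,-1],[0,-0.08,0,0,0,0,-1],[0,-0.08,0,0,0,0,-1]]';python3 - <<'E'
from cor import *
st(); nxt(1,.132)
E
```

```text
time: 52.0
position: [0.4743, 0.1753, 0.1216]
tool_rot: [0.523, -0.479, 0.476, -0.52]
ft_force: [0.6, -0.4, -0.9]
grip_width: 0.0003
time: 52.38
position: [0.4744, 0.1753, 0.121]
tool_rot: [0.523, -0.478, 0.477, -0.521]
ft_force: [-7.2, -1.8, 33.2]
grip_width: 0.0005
time: 52.75
position: [0.4753, 0.1755, 0.158]
tool_rot: [0.522, -0.478, 0.477, -0.521]
ft_force: [-0.0, -0.4, -0.0]
grip_width: 0.0006
t 52.75 p [0.4753 0.1755 0.158 ] jaw yaw 0.08859536386012956 down 0.9999977460451237 F [-0.0222 -0.4055 -0.0025] w 0.00061092450475056 q [0.1326 0.4881 1.8028 0.0004 0.8528 0.0438]
row [0.3924 0.0519 0.0012] [ 0.0007 -0.0001 -0.0001] dist mm 197.89122339197624 deg 0.12384151386767578
```

Corner 0 is firm at 0.121. I'll recheck corners 1 and 2.

```bash
python3 -m crank '[[0.1,0,0,0,0,0,-1],[0.2,0,0,0,0,0,-1],[0.3,0,0,0,0,0,-1],[0.392,0,0.002,0,0,0,-1],[0.392,0,0.002,0,0,0,-1],[0.392,0.03,0.002,0,0,0,-1],[0.392,0.05,0.002,0,0,0,-1],[0.392,0.062,0.002,0,0,0,-1],[0.392,0.07,0.002,0,0,0,-1],[0.392,0.07,0.002,0,0,0,-1]]' 40;  python3 -m crank '[[0,0.006,0,0,0,0,-1],[0,0.010,0,0,0,0,-1],[0,0.010,0,0,0,0,-1]]';python3 -m crank '[[0,-0.04,0,0,0,0,-1],[0,-0.08,0,0,0,0,-1],[0,-0.08,0,0,0,0,-1]]'
python3 -m crank '[[0,0,0.1,0,0,0,-1],[0,0,0.2,0,0,0,-1],[0,0,0.3,0,0,0,-1],[0,0,0.306,0,0,0,-1],[0,0.03,0.306,0,0,0,-1],[0,0.05,0.306,0,0,0,-1],[0,0.062,0.306,0,0,0,-1],[0,0.068,0.306,0,0,0,-1],[0,0.068,0.306,0,0,0,-1]]' 40
```

```text
time: 54.0
position: [0.4922, -0.0195, 0.1217]
tool_rot: [0.523, -0.479, 0.476, -0.52]
ft_force: [-0.4, 0.4, 0.6]
grip_width: 0.0004
time: 54.38
position: [0.4925, -0.0197, 0.121]
tool_rot: [0.523, -0.478, 0.477, -0.521]
ft_force: [-7.5, 2.1, 33.9]
grip_width: 0.0005
time: 54.75
position: [0.4936, -0.0201, 0.1581]
tool_rot: [0.523, -0.477, 0.477, -0.521]
ft_force: [0.2, 0.0, -0.2]
grip_width: 0.0002
time: 55.88
position: [0.6445, -0.0064, 0.122]
tool_rot: [0.523, -0.479, 0.476, -0.52]
ft_force: [-0.1, -0.4, -0.1]
grip_width: 0.0006
```

```bash
python3 -m crank '[[0,0.006,0,0,0,0,-1],[0,0.010,0,0,0,0,-1],[0,0.010,0,0,0,0,-1]]';python3 -m crank '[[0,-0.04,0,0,0,0,-1],[0,-0.1,0,0,0,0,-1],[0,-0.2,0,0,0,0,-1],[0,-0.2,0,0,0,0,-1]]'
python3 - <<'E'
from cor import *
st()
ax=np.array([.576,-.083])
go([.64,-.145,.22],.089+np.pi/4-.001)
E
```

```text
time: 56.25
position: [0.645, -0.0065, 0.1212]
tool_rot: [0.523, -0.478, 0.477, -0.52]
ft_force: [-6.0, 1.1, 19.2]
grip_width: 0.0004
time: 56.75
position: [0.6484, -0.0068, 0.222]
tool_rot: [-0.521, 0.475, -0.479, 0.522]
ft_force: [0.2, -0.4, -1.2]
grip_width: 0.0005
t 56.75 p [ 0.6484 -0.0068  0.222 ] jaw yaw 0.08876242226368881 down 0.9999846688400137 F [ 0.2434 -0.4009 -1.2498] w 0.0005432670544361043 q [-0.1817  0.5731  1.3889 -0.0017  1.1743 -0.2698]
row [ 0.2739  0.0045 -0.0413] [-0.001  -0.2498  0.0015] dist mm 138.50010943827567 deg 44.95777373863295
```

```bash
python3 - <<'E'
from cor import *
go([.615,-.135,.20],-np.pi/4)
E
```

```text
row [ 0.2494  0.0443 -0.0896] [-0.0018  0.2783  0.0002] dist mm 134.32594661097687 deg 50.086256362821715
```

```bash
python3 -m crank '[[0.249,0.02,-0.09,-0.001,0.278,0,-1],[0.249,0.02,-0.09,-0.001,0.278,0,-1],[0.249,0.02,-0.09,-0.001,0.278,0,-1],[0.249,0.02,-0.09,-0.001,0.278,0,-1],[0.249,0.02,-0.09,-0.001,0.278,0,-1],[0.249,0.02,-0.09,-0.001,0.278,0,-1],[0.249,0.02,-0.09,-0.001,0.278,0,-1]]' 40
python3 - <<'E'
from cor import *
st();shot('q1');go([.615,-.135,.118],-np.pi/4)
E
```

```text
time: 57.62
position: [0.611, -0.1341, 0.2065]
tool_rot: [-0.275, 0.655, -0.651, 0.268]
ft_force: [-0.3, -0.3, 0.5]
grip_width: 0.0006
t 57.625 p [ 0.611  -0.1341  0.2065] jaw yaw -0.7828803467080062 down 0.9999501354378705 F [-0.28   -0.2819  0.5168] w 0.0005658489774112177 q [-0.393   0.5655  1.4539 -0.0034  1.1317  0.3913]
57.625 [ 0.611  -0.1341  0.2065]
row [-0.0054  0.1772  0.0081] [0.0023 0.0007 0.002 ] dist mm 88.75147574354955 deg 0.5717261630914083
```

View pics/q1.png

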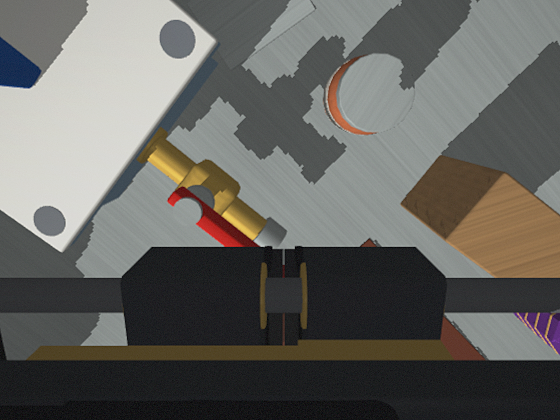

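```bash
python3 -m crank '[[-0.005,0.06,0.008,0.002,0,0.002,-1],[-0.005,0.12,0.008,0.002,0,0.002,-1],[-0.005,0.177,0.008,0.002,0,0.002,-1],[-0.005,0.177,0.008,0.002,0,0.002,-1]]' 40
python3 - <<'E'
from h import *
st()
ax=np.array([.576,-.083])
for f in [1.66,1.5,1.25,1,.75,.5,.25,.089,0]:
    d=np.array([-np.cos(f),-np.sin(f)]);n=np.array([np.sin(f),-np.cos(f)])
    p=ax+.055*d+.021*n; print(f,end=' ');go([*p,.118],-np.pi/4)
E
```

```text
time: 58.18
position: [0.6132, -0.1344, 0.1162]
tool_rot: [-0.273, 0.655, -0.651, 0.27]
ft_force: [1.1, -0.5, 0.2]
grip_width: 0.0005
t 58.175 p [ 0.6132 -0.1344  0.1162] jaw yaw -0.783750855852286 down 0.9999805473618057 F [ 1.1461 -0.4637  0.2387] w 0.0004501058199833799 q [-0.3937  0.6819  1.5194  0.0004  0.9465  0.3898]
1.66 row [ 0.0182 -0.0036 -0.0141] [0.0019 0.0005 0.0007] dist mm 11.649106206123086 deg 0.3697211290695329
1.5 row [ 0.0354 -0.0035 -0.0217] [0.0019 0.0005 0.0007] dist mm 20.836971314592834 deg 0.3697211290695329
1.25 row [ 0.0594 -0.0033 -0.0387] [0.0019 0.0005 0.0007] dist mm 35.462686058619134 deg 0.3697211290695329
1 row [ 0.0783 -0.0032 -0.0611] [0.0019 0.0005 0.0007] dist mm 49.6918846235218 deg 0.3697211290695329
0.75 row [ 0.0912 -0.003  -0.0875] [0.0019 0.0005 0.0007] dist mm 63.19720550913729 deg 0.3697211290695329
0.5 row [ 0.0971 -0.0028 -0.1163] [0.0019 0.0005 0.0007] dist mm 75.74047668441357 deg 0.3697211290695329
0.25 row [ 0.0957 -0.0026 -0.1456] [0.0019 0.0005 0.0007] dist mm 87.11560004635176 deg 0.3697211290695329
0.089 row [ 0.091  -0.0025 -0.1639] [0.0019 0.0005 0.0007] dist mm 93.73678384663616 deg 0.3697211290695329
0 row [ 0.0871 -0.0025 -0.1737] [0.0019 0.0005 0.0007] dist mm 97.14026302547883 deg 0.3697211290695329
```

```bash
python3 -m crank '[[0.018,-0.003,-0.014,0.001,0,0,-1],[0.035,-0.003,-0.022,0.001,0,0,-1],[0.048,-0.003,-0.03,0.001,0,0,-1],[0.059,-0.003,-0.039,0.001,0,0,-1],[0.078,-0.003,-0.061,0.001,0,0,-1],[0.091,-0.003,-0.0875,0.001,0,0,-1],[0.097,-0.003,-0.116,0.001,0,0,-1],[0.0957,-0.003,-0.1456,0.001,0,0,-1],[0.0935,-0.003,-0.155,0.001,0,0,-1],[0.0935,-0.003,-0.155,0.001,0,0,-1]]' 40
python3 - <<'E'
from h import *
st()
ax=np.array([.576,-.083])
for f in [.089,0,-.06]:
    d=np.array([-np.cos(f),-np.sin(f)]);n=np.array([np.sin(f),-np.cos(f)])
    p=ax+.055*d+.021*n; print(f,end=' ');go([*p,.118],-np.pi/4)
E
```

```text
time: 59.42
position: [0.5266, -0.1138, 0.1203]
tool_rot: [0.271, -0.652, 0.654, -0.271]
ft_force: [1.2, -1.7, 1.8]
grip_width: -0.0
t 59.425 p [ 0.5266 -0.1138  0.1203] jaw yaw -0.7840613666464848 down 0.9999970796610749 F [ 1.174  -1.7392  1.8495] w -1.1689682782455794e-05 q [-0.4194  0.5822  1.7538 -0.0022  0.8038  0.3663]
0.089 row [-0.002   0.0045 -0.012 ] [-0.0007  0.0004  0.0003] dist mm 6.498638567717595 deg 0.15821444244856184
0 row [-0.0059  0.0045 -0.0218] [-0.0007  0.0004  0.0003] dist mm 11.492120785564108 deg 0.15821444244856184
-0.06 row [-0.0089  0.0044 -0.0281] [-0.0007  0.0004  0.0003] dist mm 14.923801238036472 deg 0.15821444244856184
```

```bash
python3 -m crank '[[-0.002,0.003,-0.012,0,0,0,-1],[-0.004,0.003,-0.016,0,0,0,-1],[-0.004,0.003,-0.016,0,0,0,-1],[-0.004,0.003,-0.016,0,0,0,-1]]';python3 -m crank '[[-0.003,0,-0.005,0,0,0,-1],[-0.003,0,-0.005,0,0,0,-1],[-0.003,0,-0.005,0,0,0,-1]]'
```

```text
time: 59.92
position: [0.5228, -0.1068, 0.1184]
tool_rot: [0.271, -0.652, 0.654, -0.271]
ft_force: [1.6, -3.4, 0.9]
grip_width: 0.0004
time: 60.3
position: [0.5229, -0.1064, 0.1185]
tool_rot: [0.271, -0.65, 0.655, -0.272]
ft_force: [0.7, -10.3, -0.8]
grip_width: 0.0006
```

```bash
python3 -m crank '[[0.04,0,0.04,0,0,0,-1],[0.04,0,0.04,0,0,0,-1],[0.04,-0.12,0.04,0,0,0,-1],[0.04,-0.24,0.04,0,0,0,-1],[0.04,-0.34,0.04,0,0,0,-1],[0.04,-0.34,0.04,0,0,0,-1]]'
python3 - <<'E'
from h import *
st();shot('r1');cv2.imwrite('pics/r2.png',vision.camera('scene'))
E
```

```text
time: 61.05
position: [0.523, -0.1307, 0.2922]
tool_rot: [0.269, -0.651, 0.655, -0.273]
ft_force: [0.4, -0.8, 0.0]
grip_width: 0.0007
t 61.05 p [ 0.523  -0.1307  0.2922] jaw yaw -0.7838975836279397 down 0.9999652433208274 F [ 0.4281 -0.7994  0.0245] w 0.0006900440979590488 q [-0.4527  0.3438  1.5852  0.0007  1.2044  0.331 ]
61.05 [ 0.523  -0.1307  0.2922]
```

View pics/r1.png

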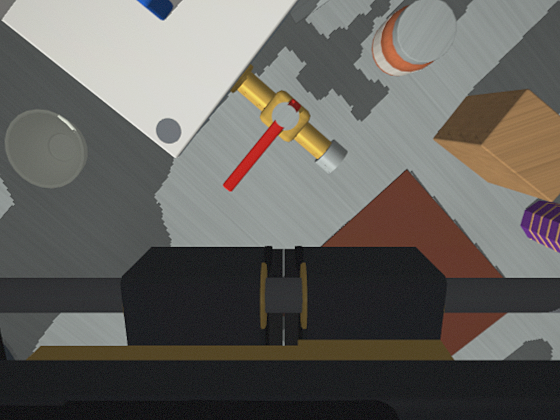

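View pics/r2.png

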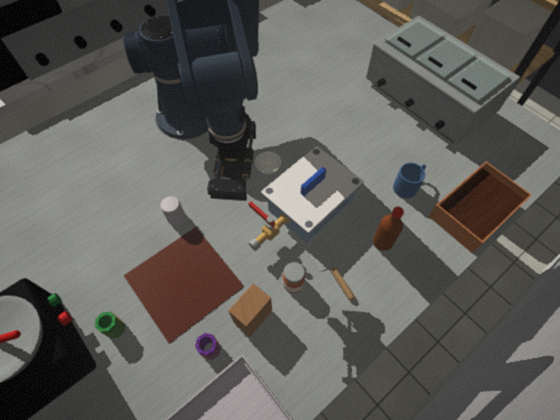

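```bash
python3 - <<'E'
from h import *
c=lc('r1');a,b=p2w(c,[(288,117),(229,187)],.125);d=b-a;print('lever ang',np.arctan2(-d[1],-d[0]),'expect',.089)
a,b=p2w(c,[(10,12),(176,155)],.107)
E
python3 - <<'E'
from h import *
c=lc('r1'); print(p2w(c,[(168,131)],.107),p2w(c,[(168,131)],.115)); 
import sys; sys.path.insert(0,'.')
from cor import corners; print(corners()[1])
E
```

```text
lever ang 0.07312355146893161 expect 0.089
[[ 0.4919 -0.0199  0.107 ]] [[ 0.4938 -0.0213  0.115 ]]
[ 0.4932 -0.0199]
```

```bash
python3 -c "
from rig import robot
print(robot.hand_in())"
```

```text
the job is handed in; nothing more can be done
None
```

I finished the job and handed it in at about 61 s. I opened the vent to its stop first, then stood all four cakes in the tub and set the lid on. I pressed all four lid corners home in two rounds and turned the vent shut last.

**Last checks**
- **Vent open:** before the lid went on, the lever was in line with the pipe. It pushed back with about 9 N at the stop.
- **Cakes:** all four were standing upright in the tub just before the lid went on.
- **Seals:** in the second round every corner held firm at 0.121 m tool height under 19–34 N. That matches the fully home position, and I saw no corner lifting again.
- **Vent shut:** the lever pushed back with about 10 N at the stop. The camera put it at 0.073 rad, against about 0.089 rad for square across the pipe, a difference within measuring error.
- **Bench:** no bystander or look-alike appeared to have moved in the last picture, and the arm was clear of everything.

**What went differently**
- **Lid lift:** the first attempt came up empty, probably because I lifted before the jaws had closed. The lid stayed where it was, and the second grip held.
- **Second cake:** it stood about 15 mm from where I placed it when I next looked, still upright and inside the tub. That may have been the announced knock.
- **Pressing force:** I pressed one corner to 50 N with the closed fingertips in the first round, and kept the later presses lower.

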